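Stack the welded cases on the tilted rack and weight them down

ROBOT

A 6-joint arm with a two-finger parallel gripper is mounted at the origin on the work surface. World frame = base frame: x ahead of the robot, y to its left, z up, the work surface at z = 0. Lengths are in m, angles in rad, forces in N, time in s.
With the tool pointing down it reaches from about 0.3 to 0.825 m from the base axis. Payload 5.4 kg.
Tool frame: the origin (TCP) lies at the very end of the fingers, on their centre line; the grasp point (between the pads) lies 19 mm behind it; z points along the fingers, y is the line along which they close (so a half turn about z gives the same grasp; the last joint's range is limited). The gripper opens to 92 mm and grips with 3 to 60 N. Pads are 20 mm wide; open, the fingers measure 128 mm over their backs; the gripper's body (75 mm by 189 mm) begins 69 mm behind the grasp point.
Start: joints at [-1.478, 0.158, 1.597, -0, 1.386, -0.21], TCP at [0.171, -0.549, 0.215] pointing down, gripper open.
Joint ranges: [-2.91, 2.91], [-0.94, 2.29], [0.18, 2.7], [-1.29, 4.43], [0.17, 2.64], [-3, 3]. Speed limits (rad/s): [2.57, 2.57, 3.14, 3.14, 3.14, 3.14].

INTERFACE

Orientations are given as a unit quaternion [w, x, y, z].
In Python, from rig import get_obs, grab_frame, finish_job, spot_in, masks_of gives the robot as it stands.
- The arm moves only by the tool servo_tool, never from a script. Its argument "steps" is a list of rows, each an object of numbers: "x", "y", "z": the shift along the tool's x, y, z as a fraction of full scale; "ax", "ay", "az": the turn, a rotation vector about the tool's x, y, z as a fraction of full scale; "grip": the opening, from 0 (shut) to 1 (fully open). In form: [{"x": .., "y": .., "z": .., "ax": .., "ay": .., "az": .., "grip": ..}, ...]. A call has 1 to 10 rows; each row is the pose to reach, as a shift and turn from the pose commanded when the call began, along the tool's axes at that moment, turning the shorter way round; what a row does not reach only later rows make up. Full scale, the value 1, is 0.75 m for a shift and pi rad for a turn. A row lasts 1/12 s, in which the tool goes at most 41.7 mm and 7.16 degrees, less where a joint would pass 70% of its speed; a pose out of reach is approached as far as the arm can. A call with a number of a shift or a turn outside -1 to 1 is refused whole. A call with a gripper value outside its range is refused whole. The fingers move at their own pace and stop on an object; the grip force is fixed at half the most. Time passes only in rows, so rows that repeat a pose let the fingers close. It gives the time, the measured TCP pose, the force, the opening and the grip force at its end, in the units of the state.
- get_obs(): the state, without advancing time (a new reading comes with each control period).
- grab_frame(name): name is "scene" or "top"; returns a dict with "frame" (480x640x3 uint8, red, green, blue), "K" (3x3 intrinsics, pixels), "camera_from_world" (4x4, takes a point from world to camera coordinates). Camera axes: x right, y down, z forward; pixel columns grow to the right and rows downward; lengths in m; the calibration is good to about 2 mm. A picture is of the moment at which its call begins. There is no depth.
- finish_job(): hands the job in; it is judged then, once.
Trained networks look in the newest picture that a camera, given by its name, has taken for a name from the list of things; names that differ only in an ending like _2 or _b are one class to them, and where a whole thing is asked for, a point or a joint stands for the part that bears it (a point fixed in the world has none). Each returns a list of dicts, best first, with "score" (0 to 1); they miss things now and then, are a little off and sometimes report something else, mostly with a low value. They report only what shows in the picture. A call takes as long as a camera call. They do not tell look-alikes from the thing itself.
- spot_in(camera, target): "rect" ([centre column, centre row, width, height] as shares, 0 to 1, of the picture: columns of its width, rows of its height, round what is visible of it).
- masks_of(camera, target): "region" (480x640 bool, what is visible of it) and "rect" ([centre column, centre row, width, height] as shares, 0 to 1, of the picture: columns of its width, rows of its height, round what is visible of it).
The state is a dict: "t": time; "joint_pos": joint angles; "qvel": joint speeds; "joint_torque": joint torques, N m; "tcp_pos": TCP position; "tool_rot": TCP orientation; "contact_force": force on the tool from outside, world axes, zero at the start; "moment": the same for the moment, N m; "finger_gap": finger opening in m; "gripper_force": force on a finger pad.
Only numpy, scipy, OpenCV 4.12 (cv2) and the standard library are available. Lean on these libraries where they do the work, as an engineer would, in place of code of your own. Each camera call takes 0.05 s, during which the arm holds its last target. There are 200 camera calls.

TASK

Load the tilted steel rack for the next weld: stack the three aluminium cases on its sloping deck, lid up, the largest at the bottom, the middle one on it and the smallest on top, each lying flat, square and centred on the deck's width, with its end up against the backstop. Then take the round steel weight from its wooden chock and lower it, lying across the deck, onto the top case so that it nestles in the corner between that case and the backstop, and let go. Set everything down gently; do not drop it.

Things in the scene. Friction and masses are not known exactly. Their poses are not given: they have to be found in the camera images.
- rack_deck: sloping deck of the rack: steel plate 120 x 170 mm, tilted 30 degrees, low end towards the robot; there a backstop 165 mm high stands square to it. Origin: middle of the inside corner of deck and backstop. x: up the slope along the deck's top face; y: across it (edges +-60); z: square out of the deck, along the backstop's face (which lies at x = 0). No side walls.
- rack: the rack's grey stand, bolted to the table, base plate 250 x 120 x 10 mm, two cross walls under the deck; the deck's corner is 50 mm straight above this origin (on the table). Backstop plate 8 mm thick with a 30 mm rib on its robot side. Place and heading differ from start to start.
- case_large: the largest sheet-metal equipment case, plain bare aluminium, a closed box 120 long (its x) x 66 wide (its y) x 52 mm high (its z), dark cut-out in each end, vent slots in the lid. Loose, lies lid up on the table. Origin: centre of its underside. End for end it is the same.
- case_medium: the middle-sized sheet-metal equipment case, plain bare aluminium, a closed box 105 long (its x) x 62 wide (its y) x 42 mm high (its z), dark cut-out in each end, vent slots in the lid. Loose, lies lid up on the table. Origin: centre of its underside. End for end it is the same.
- case_small: the smallest sheet-metal equipment case, plain bare aluminium, a closed box 90 long (its x) x 58 wide (its y) x 36 mm high (its z), dark cut-out in each end, vent slots in the lid. Loose, lies lid up on the table. Origin: centre of its underside. End for end it is the same.
- weight: the round weight: a solid plain piece of steel bar 44 mm in diameter and 66 mm long with flat ends, about 0.75 kg, loose. Origin: its centre; y is its long axis. It starts lying level in the wooden chock, its centre 45 mm above the table, its ends standing 13 mm out of the chock on either side.
- chock: the low wooden V-shaped chock under the weight, fixed to the table: 40 mm along y (the direction of the weight), 61 mm wide along x, 37 mm high. Origin: centre of its underside. It stays where it is.
There are look-alikes about, which are no part of the job. What is shaped like the case_large but purple is not meant.

How it is judged:
On the way, in this order (a step that is already met when the one before it is completed fails the run):
1. the largest case lies flat on the deck, its end against the backstop, and is let go (x of case_large in the frame of rack_deck between 0.056 and 0.067 m and y of case_large in the frame of rack_deck between -0.015 and 0.015 m and z of case_large in the frame of rack_deck between -0.004 and 0.005 m and angle between the x axis of case_large and the x axis of rack_deck, either way round below 0.1 rad and angle between the z axis of case_large and the z axis of rack_deck, either way round below 0.07 rad and contact force between the fingers and case_large below 0.3 N), for 0.2 s.
2. the middle-sized case lies flat on the largest, its end against the backstop, and is let go (x of case_medium in the frame of rack_deck between 0.0485 and 0.0595 m and y of case_medium in the frame of rack_deck between -0.015 and 0.015 m and z of case_medium in the frame of rack_deck between 0.048 and 0.057 m and angle between the x axis of case_medium and the x axis of rack_deck, either way round below 0.1 rad and angle between the z axis of case_medium and the z axis of rack_deck, either way round below 0.07 rad and contact force between the fingers and case_medium below 0.3 N), for 0.2 s.
3. the smallest case lies flat on the middle-sized, its end against the backstop, and is let go (x of case_small in the frame of rack_deck between 0.041 and 0.052 m and y of case_small in the frame of rack_deck between -0.015 and 0.015 m and z of case_small in the frame of rack_deck between 0.09 and 0.099 m and angle between the x axis of case_small and the x axis of rack_deck, either way round below 0.1 rad and angle between the z axis of case_small and the z axis of rack_deck, either way round below 0.07 rad and contact force between the fingers and case_small below 0.3 N), for 0.2 s.
4. the weight lies in the corner between the smallest case and the backstop, and is let go (x of weight in the frame of rack_deck between 0.017 and 0.027 m and y of weight in the frame of rack_deck between -0.018 and 0.018 m and z of weight in the frame of rack_deck between 0.147 and 0.157 m and angle between the y axis of weight and the y axis of rack_deck, either way round below 0.12 rad and contact force between the fingers and weight below 0.3 N), for 0.2 s.
At the end, for the whole second after the job is handed in: Cases stacked flat on the deck, largest to smallest, lid up: ends within 7 mm of the backstop, centred within 15 mm, square within 0.1 rad, heights within 4 mm. Weight on top, within 5 mm of touching case and backstop, centred within 18 mm, across within 0.12 rad. All still, let go (all of step 1 and all of step 2 and all of step 3 and all of step 4 and linear speed of each of case_large, case_medium, case_small, weight below 0.02 m/s).
It fails at once if a case or the weight is dropped at the rack: let go too high, so that it falls faster than 0.4 m/s ((contact force between the fingers and case_large below 0.3 N and horizontal distance between case_large and rack_deck below 0.15 m and linear speed of case_large above 0.4 m/s) or (contact force between the fingers and case_medium below 0.3 N and horizontal distance between case_medium and rack_deck below 0.15 m and linear speed of case_medium above 0.4 m/s) or (contact force between the fingers and case_small below 0.3 N and horizontal distance between case_small and rack_deck below 0.15 m and linear speed of case_small above 0.4 m/s) or (contact force between the fingers and weight below 0.3 N and horizontal distance between weight and rack_deck below 0.15 m and linear speed of weight above 0.4 m/s)).
It also fails if it takes over 72 s, if anything falls off the work surface, if the arm or the gripper's body presses on something with over 40 N, if the wrist force passes 120 N, or if a joint passes its speed limit or range.

## Working session

There is one attempt and no reset: what is moved stays moved. The work goes in short steps, Python scripts to look and compute and a tool call to move; the robot and the scene stay as the last step left them, time stands still between calls to the robot, and variables do not carry over. Pictures are saved under pics/ and viewed, at most 10 in all, crops included, and the job is handed in when it is done.

Besides the shell and the picture viewer there is one more tool, called as name(argument=value, ...) on one line, values as JSON. servo_tool: Moves the arm, as the interface text tells. Shift numbers are shares of 0.75 m and turn numbers shares of pi rad, none past 1 either way. Its arguments: {"type":"object","properties":{"steps":{"type":"array","items":{"type":"object","properties":{"x":{"type":"number"},"y":{"type":"number"},"z":{"type":"number"},"ax":{"type":"number"},"ay":{"type":"number"},"az":{"type":"number"},"grip":{"type":"number"}}}}},"required":["steps"]}

```bash
ls; mkdir -p pics; python3 - <<'E'
from rig import *
import cv2,numpy as np,pickle
o=get_obs();print({k:np.round(v,3).tolist() for k,v in o.items()})
F={}
for c in("scene","top"):
    f=grab_frame(c);F[c]=f
    cv2.imwrite(f"pics/{c}0.png",f["frame"][:,:,::-1])
    print(c,np.round(f["K"],1).tolist(),np.round(f["camera_from_world"],3).tolist())
    for t in("rack","rack_deck","case_large","case_medium","case_small","weight","chock"):
        print(t,[(round(d["score"],2),[int(a*b) for a,b in zip(d["rect"],(640,480,640,480))]) for d in spot_in(c,t)])
pickle.dump(F,open("f0.pkl","wb"))
E
```

```text
pics
{'t': 0.0, 'joint_pos': [-1.478, 0.159, 1.598, 0.0, 1.386, -0.21], 'qvel': [0.001, -0.001, -0.002, 0.001, 0.001, 0.0], 'joint_torque': [-0.001, -38.556, -32.211, 0.07, 0.038, -0.0], 'tcp_pos': [0.171, -0.548, 0.214], 'tool_rot': [-0.001, 0.989, 0.151, 0.0], 'contact_force': [-0.272, -0.623, -0.014], 'moment': [-0.031, -0.011, 0.007], 'gripper_force': 0.0, 'finger_gap': 0.092}
scene [[590.2, 0.0, 320.1], [0.0, 590.2, 237.3], [0.0, 0.0, 1.0]] [[-0.072, 0.997, 0.017, 0.022], [0.578, 0.056, -0.814, -0.198], [-0.813, -0.049, -0.58, 1.6], [0.0, 0.0, 0.0, 1.0]]
rack [(0.82, [343, 286, 85, 182])]
rack_deck [(0.81, [340, 253, 83, 117])]
case_large [(0.97, [240, 281, 56, 62]), (0.87, [198, 206, 41, 44])]
case_medium [(0.69, [149, 312, 38, 57])]
case_small [(0.74, [468, 272, 37, 50])]
weight [(0.66, [481, 324, 43, 22])]
chock [(0.79, [478, 344, 27, 14])]
top [[623.0, 0.0, 316.9], [0.0, 623.0, 226.2], [0.0, 0.0, 1.0]] [[0.028, -1.0, -0.006, -0.01], [-0.998, -0.028, -0.051, 0.459], [0.051, 0.008, -0.999, 1.158], [0.0, 0.0, 0.0, 1.0]]
rack [(0.81, [279, 145, 86, 144])]
rack_deck [(0.62, [282, 144, 84, 144])]
case_large [(0.97, [392, 188, 57, 76]), (0.77, [476, 326, 66, 75]), (0.58, [472, 231, 46, 69])]
case_medium [(0.75, [479, 138, 53, 66]), (0.67, [283, 144, 83, 147])]
case_small [(0.69, [155, 219, 47, 56])]
weight []
chock [(0.74, [157, 127, 22, 33])]
```

View pics/scene0.png

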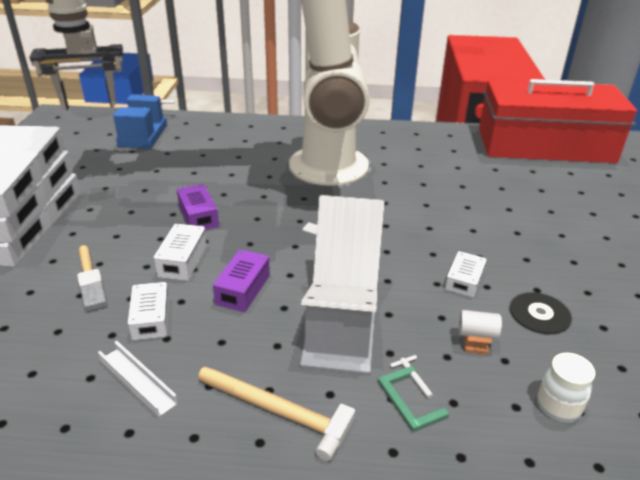

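View pics/top0.png

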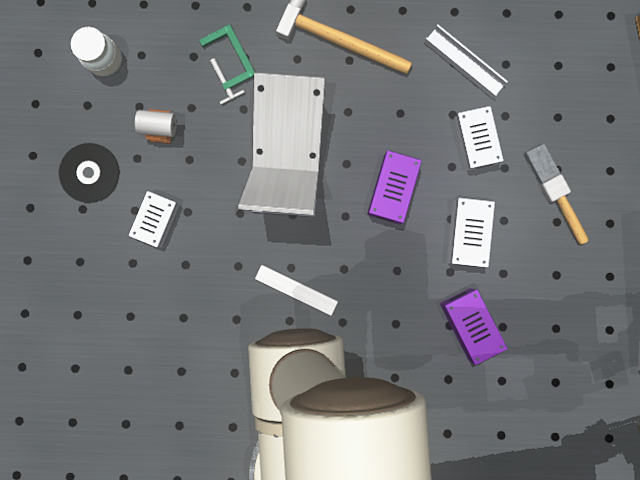

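The scene view shows silver cases at (180,251), (149,310) and (467,273), with purple look-alikes at (242,280) and (197,206). The rack is at (343,280) and the weight at (481,323). The top view shows the silver cases at (473,231), (480,137) and (154,219), the purple ones at (396,187) and (474,326), the weight at (156,124) and the rack at (285,145).

The large case should be the silver one at top (473,231), the medium one (480,137) and the small one (154,219). Next I fit box models in both views.

```bash
cat > h.py <<'E'
import numpy as np,cv2,pickle
from scipy.optimize import least_squares,minimize
from scipy.spatial.transform import Rotation as R
def proj(f,P):
    T=f["camera_from_world"];q=np.asarray(P)@T[:3,:3].T+T[:3,3];q=q@f["K"].T
    return q[:,:2]/q[:,2:]
def back(f,uv,z):
    T=f["camera_from_world"];d=T[:3,:3].T@np.linalg.inv(f["K"])@[*uv,1];c=-T[:3,:3].T@T[:3,3]
    return c+d*(z-c[2])/d[2]
def boxpts(L,W,H,p):
    s=np.array([[a,b,c] for a in(-L/2,L/2) for b in(-W/2,W/2) for c in(0,H)])
    return s@R.from_euler("z",p[2]).as_matrix().T+[p[0],p[1],p[3]]
def sil(f,P):   # antialiased hull
    m=np.zeros((480,640),np.uint8)
    h=cv2.convexHull(proj(f,P).astype(np.float32))
    cv2.fillConvexPoly(m,np.round(h*16).astype(np.int32),255,cv2.LINE_AA,4);return m/255.
E
cat > m1.py <<'E'
from h import *
from rig import masks_of
F=pickle.load(open("f0.pkl","rb"))
D=dict(case_large=(.12,.066,.052),case_medium=(.105,.062,.042),case_small=(.09,.058,.036))
G=dict(case_large=((473,231),(180,251)),case_medium=((480,137),(149,310)),case_small=((154,219),(467,273)))
vis={c:F[c]["frame"].copy() for c in F}
def mask(c,n,px):
    best=None
    for d in masks_of(c,n):
        m=d["region"]
        if m[px[1],px[0]]: best=m if best is None else best
    if best is None:
        print("nomask",c,n);return None
    return best.astype(float)
for n,(L,W,H) in D.items():
    mt,ms=mask("top",n,G[n][0]),mask("scene",n,G[n][1])
    # free top-view rectangle: size check at lid height
    cs=[(c,m) for c,m in(("top",mt),("scene",ms)) if m is not None]
    p0=back(F["top"],G[n][0],H)
    best=None
    for y0 in np.linspace(0,np.pi,7)[:-1]:
        cost=lambda p:sum(np.abs(cv2.GaussianBlur(sil(F[c],boxpts(L,W,H,[p[0],p[1],p[2],p[3]/1])),(0,0),1)-cv2.GaussianBlur(m,(0,0),1)).sum()/m.sum() for c,m in cs)
        s=np.array([p0[0],p0[1],y0,0.]);sx=np.vstack([s]+[s+np.eye(4)[i]*[.01,.01,.3,.005][i] for i in range(4)])
        r=minimize(cost,s,method="Nelder-Mead",options=dict(initial_simplex=sx,maxiter=250,xatol=1e-4,fatol=1e-4))
        if best is None or r.fun<best.fun:best=r
    print(n,np.round(best.x,4),"cost",round(best.fun,3),[c for c,_ in cs])
    for c in F:
        h=cv2.convexHull(proj(F[c],boxpts(L,W,H,best.x)).astype(np.float32));cv2.polylines(vis[c],[np.round(h).astype(int)],True,(255,0,0),1)
cv2.imwrite("pics/vis1.png",np.hstack([cv2.resize(vis["top"][90:350,100:520],(400,248))[:,:,::-1],cv2.resize(vis["scene"][190:360,110:510],(400,170+78))[:,:,::-1]]))
# enlarged crops
t=vis["top"][:,:,::-1]
a=cv2.resize(t[95:280,430:530],None,fx=3,fy=3);b=cv2.resize(F["top"]["frame"][60:225,220:340,::-1],None,fx=3,fy=3,interpolation=cv2.INTER_CUBIC)
b=cv2.copyMakeBorder(b,0,555-495,0,0,cv2.BORDER_CONSTANT);cv2.imwrite("pics/crop1.png",np.hstack([a,b]))
s=vis["scene"][:,:,::-1]
cv2.imwrite("pics/crop2.png",np.hstack([cv2.resize(s[190:370,120:220],None,fx=3,fy=3),cv2.resize(s[190:370,290:390],None,fx=3,fy=3,interpolation=cv2.INTER_CUBIC),cv2.resize(s[190:370,440:500],None,fx=3,fy=3)]))
for c in("top","scene"):
    for n in("weight","rack_deck"):
        for d in masks_of(c,n)[:2]:
            m=d["region"].astype(np.uint8);r=cv2.minAreaRect(cv2.findNonZero(m));print(c,n,round(d["score"],2),m.sum(),np.round(cv2.boxPoints(r)).tolist())
E
python3 m1.py
```

```text
case_large [ 0.4534 -0.2804 -0.048  -0.0041] cost 0.143 ['top', 'scene']
case_medium [ 0.6305 -0.2923  0.2559 -0.0031] cost 0.137 ['top', 'scene']
case_small [ 0.4617  0.3084  2.8093 -0.0047] cost 0.182 ['top', 'scene']
top weight 0.85 1036 [[133.0, 134.0], [135.0, 109.0], [178.0, 113.0], [175.0, 138.0]]
top weight 0.67 9550 [[237.0, 209.0], [253.0, 69.0], [329.0, 77.0], [313.0, 217.0]]
top rack_deck 0.72 9404 [[238.0, 208.0], [252.0, 70.0], [327.0, 77.0], [313.0, 216.0]]
scene weight 0.66 1055 [[458.0, 335.0], [460.0, 310.0], [503.0, 313.0], [501.0, 339.0]]
scene weight 0.61 2060 [[128.0, 283.0], [168.0, 283.0], [168.0, 339.0], [128.0, 339.0]]
scene rack_deck 0.95 7309 [[301.0, 306.0], [311.0, 194.0], [385.0, 200.0], [376.0, 312.0]]
```

View pics/crop1.png

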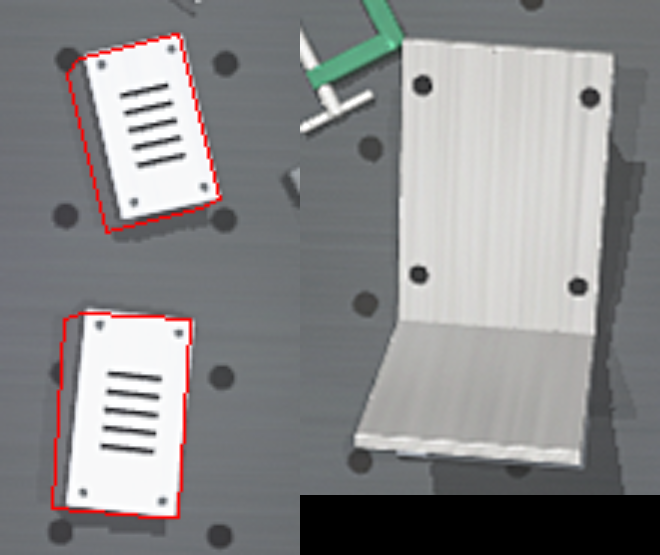

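View pics/crop2.png

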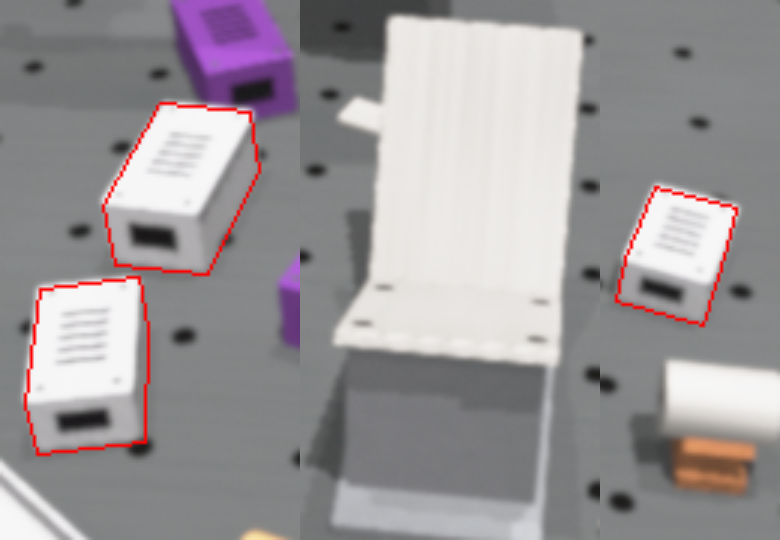

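The crop confirms the silver cases are the meant ones: the large lid is at top (473,231), the medium at (480,137) and the small at (154,219). The purple ones are out. The rack's corners are sharp, so next I fit rack, lids and weight from two views.

```bash
cat > m2.py <<'E'
from h import *
from rig import masks_of
F=pickle.load(open("f0.pkl","rb"))
top=np.array([[403,40],[612,56],[399,321],[595,336],[356,436],[582,451]])-[300,0]
tp=np.array([220,60])+top/3-.33
sp=np.array([290,190])+(np.array([[333,343],[558,360],[372,288],[561,304],[389,17],[581,31]])-[300,0])/3-.33
c,s=np.cos(np.pi/6),np.sin(np.pi/6)
Mt=np.array([[.17,.06,0],[.17,-.06,0],[0,.06,0],[0,-.06,0],[0,.06,.165],[0,-.06,.165]])
def rackW(p,M,dz=0):
    w=np.c_[M[:,0]*c-M[:,2]*s,M[:,1],M[:,0]*s+M[:,2]*c+.05+p[3]]
    return w@R.from_euler("z",p[2]).as_matrix().T+[p[0],p[1],0]
Ms=Mt*[1,-1,1]; Ms=Mt[[1,0,3,2,5,4]] # scene: seen from front, left in image = ... 
res=lambda p:np.r_[proj(F["top"],rackW(p,Mt))-tp,proj(F["scene"],rackW(p,Ms))-sp].ravel()
p0=[*back(F["top"],[285,171],.05)[:2],0,0]
r=least_squares(res,p0,loss="soft_l1");print("rack",np.round(r.x,4));print(np.round(r.fun.reshape(-1,2),1).tolist())
r2=least_squares(lambda p:res([*p,0]),p0[:3],loss="soft_l1");print("rack z0",np.round(r2.x,4))
for n,H,q in(("large",.052,[[87,309],[192,320],[178,518],[66,507]]),("medium",.042,[[86,57],[180,34],[219,199],[121,219]])):
    w=np.array([back(F["top"],np.array([430,95])+np.array(k)/3-.33,H) for k in q]);e=(w[0]+w[1]-w[2]-w[3])/2
    print(n,w.mean(0).round(4),"L",np.linalg.norm(e).round(4),"W",np.linalg.norm((w[1]+w[2]-w[0]-w[3])/2).round(4),"yaw",np.arctan2(e[1],e[0]).round(3))
# weight cylinder
a=np.linspace(0,2*np.pi,24)
cyl=np.vstack([np.c_[.022*np.cos(a),0*a+y,.022*np.sin(a)] for y in(-.033,.033)])
W=lambda p:cyl@R.from_euler("z",p[2]).as_matrix().T+[p[0],p[1],p[3]]
M={"top":masks_of("top","weight")[0]["region"],"scene":masks_of("scene","weight")[0]["region"]}
cost=lambda p:sum(np.abs(cv2.GaussianBlur(sil(F[k],W(p)),(0,0),1)-cv2.GaussianBlur(m.astype(float),(0,0),1)).sum()/m.sum() for k,m in M.items())
g=back(F["top"],(155,123),.045);s0=np.array([g[0],g[1],0,.045])
r=minimize(cost,s0,method="Nelder-Mead",options=dict(initial_simplex=np.vstack([s0]+[s0+np.diag([.01,.01,.2,.01])[i] for i in range(4)]),maxiter=300))
print("weight",np.round(r.x,4),round(r.fun,3))
E
python3 m2.py
```

```text
rack [ 0.5616  0.064  -0.0473 -0.0064]
[[0.0, 0.7], [0.3, 0.5], [-0.1, -0.4], [-0.3, -0.5], [0.3, -0.7], [-0.3, -0.1], [0.8, -1.4], [0.3, -0.1], [-0.9, -1.0], [-0.6, -0.6], [-0.1, 2.5], [0.1, 2.8]]
rack z0 [ 0.5614  0.0636 -0.0479]
large [ 0.4539 -0.2804  0.052 ] L 0.1201 W 0.0656 yaw -0.072
medium [ 0.6302 -0.2928  0.042 ] L 0.1033 W 0.0604 yaw 0.236
weight [ 0.6393  0.3056 -0.0834  0.0437] 0.119
```

```bash
cat > go.py <<'E'
# usage: go.py 'w:x,y,z,yaw' | 'd:x,y,n'  ... each given as row relative to present pose (or to --from first target)
import sys
from h import *
from rig import get_obs
RACK=np.array([.5615,.0638,.050]);YAW=-.048
RD=R.from_euler("z",YAW)*R.from_euler("y",-np.pi/6)
DOWN=R.from_quat([1,0,0,0])
def tgt(a):
    v=list(map(float,a[2:].split(",")))
    return (np.array(v[:3]),R.from_euler("z",v[3])*DOWN) if a[0]=="w" else (RACK+RD.apply(v[:3]),RD*DOWN)
o=get_obs();q=o["tool_rot"];P=o["tcp_pos"];Q=R.from_quat([q[1],q[2],q[3],q[0]])
print("t",round(o["t"],2),"tcp",np.round(P,4),"deck",np.round(RD.inv().apply(P-RACK),4),"gap",round(o["finger_gap"],4),"f",np.round(o["contact_force"],1),"j",np.round(o["joint_pos"],2))
for a in sys.argv[1:]:
    if a=="then": continue
    p,r=tgt(a);d=Q.inv().apply(p-P)/.75;w=(Q.inv()*r).as_rotvec()/np.pi
    n=max(np.linalg.norm(d)*.75/.0417,np.linalg.norm(w)*180/7.16)
    print(a,"xyz",np.round(d,4).tolist(),"axyz",np.round(w,4).tolist(),"rows>=%.1f"%n)
    P,Q=p,r   # next target relative to this one (assumes reached)
E
python3 go.py w:.4537,-.2804,.09,-.06 w:.4537,-.2804,.011,-.06 w:.4537,-.2804,.25,-.06 d:.062,0,.2 d:.062,0,.014
```

```text
t 1.4 tcp [ 0.1714 -0.5488  0.2146] deck [-0.2297 -0.6306  0.3227] gap 0.0919 f [ 0.6 -0.   0.2] j [-1.48  0.16  1.6   0.    1.39 -0.21]
w:.4537,-.2804,.09,-.06 xyz [0.4659, -0.2294, 0.1662] axyz [0.0, -0.0, 0.1155] rows>=9.8
w:.4537,-.2804,.011,-.06 xyz [0.0, 0.0, 0.1053] axyz [0.0, 0.0, 0.0] rows>=1.9
w:.4537,-.2804,.25,-.06 xyz [0.0, 0.0, -0.3187] axyz [0.0, 0.0, 0.0] rows>=5.7
d:.062,0,.2 xyz [0.0542, -0.466, -0.0056] axyz [0.001, 0.1667, -0.0037] rows>=8.4
d:.062,0,.014 xyz [-0.0, -0.0, 0.248] axyz [0.0, 0.0, 0.0] rows>=4.5
```

servo_tool(steps=[{"x":0.466,"y":-0.229,"z":0.166,"az":0.1155,"grip":1},{"x":0.466,"y":-0.229,"z":0.166,"az":0.1155,"grip":1},{"x":0.466,"y":-0.229,"z":0.166,"az":0.1155,"grip":1},{"x":0.466,"y":-0.229,"z":0.166,"az":0.1155,"grip":1},{"x":0.466,"y":-0.229,"z":0.166,"az":0.1155,"grip":1},{"x":0.466,"y":-0.229,"z":0.166,"az":0.1155,"grip":1},{"x":0.466,"y":-0.229,"z":0.166,"az":0.1155,"grip":1},{"x":0.466,"y":-0.229,"z":0.166,"az":0.1155,"grip":1},{"x":0.466,"y":-0.229,"z":0.166,"az":0.1155,"grip":1},{"x":0.466,"y":-0.229,"z":0.166,"az":0.1155,"grip":1}])

```text
invalid input at $.steps[0]: expected keys x, y, z, ax, ay, az, grip
```

servo_tool(steps=[{"grip":1},{"grip":1}])

```text
invalid input at $.steps[0]: expected keys x, y, z, ax, ay, az, grip
```

```bash
python3 go.py w:.4537,-.2804,.09,-.06 w:.4537,-.2804,.011,-.06
```

```text
t 1.4 tcp [ 0.1714 -0.5488  0.2146] deck [-0.2297 -0.6306  0.3227] gap 0.0919 f [ 0.6 -0.   0.2] j [-1.48  0.16  1.6   0.    1.39 -0.21]
w:.4537,-.2804,.09,-.06 xyz [0.4659, -0.2294, 0.1662] axyz [0.0, -0.0, 0.1155] rows>=9.8
w:.4537,-.2804,.011,-.06 xyz [0.0, 0.0, 0.1053] axyz [0.0, 0.0, 0.0] rows>=1.9
```

All seven keys are needed.

servo_tool(steps=[{"x":0.466,"y":-0.229,"z":0.166,"ax":0,"ay":0,"az":0.1155,"grip":1},{"x":0.466,"y":-0.229,"z":0.166,"ax":0,"ay":0,"az":0.1155,"grip":1},{"x":0.466,"y":-0.229,"z":0.166,"ax":0,"ay":0,"az":0.1155,"grip":1},{"x":0.466,"y":-0.229,"z":0.166,"ax":0,"ay":0,"az":0.1155,"grip":1},{"x":0.466,"y":-0.229,"z":0.166,"ax":0,"ay":0,"az":0.1155,"grip":1},{"x":0.466,"y":-0.229,"z":0.166,"ax":0,"ay":0,"az":0.1155,"grip":1},{"x":0.466,"y":-0.229,"z":0.166,"ax":0,"ay":0,"az":0.1155,"grip":1},{"x":0.466,"y":-0.229,"z":0.166,"ax":0,"ay":0,"az":0.1155,"grip":1},{"x":0.466,"y":-0.229,"z":0.166,"ax":0,"ay":0,"az":0.1155,"grip":1},{"x":0.466,"y":-0.229,"z":0.166,"ax":0,"ay":0,"az":0.1155,"grip":1}])

```text
t: 2.23
tcp_pos: [0.4552, -0.2784, 0.0894]
tool_rot: [-0.0, 1.0, -0.03, 0.0]
contact_force: [-0.1, -0.4, -1.5]
finger_gap: 0.092
gripper_force: 0.0
```

servo_tool(steps=[{"x":0,"y":0,"z":0,"ax":0,"ay":0,"az":0,"grip":1},{"x":0,"y":0,"z":0,"ax":0,"ay":0,"az":0,"grip":1}])

```text
t: 2.4
tcp_pos: [0.4543, -0.279, 0.0894]
tool_rot: [-0.0, 1.0, -0.028, -0.001]
contact_force: [-0.0, -0.7, 1.4]
finger_gap: 0.092
gripper_force: 0.0
```

```bash
python3 go.py w:.4537,-.2804,.09,-.06 w:.4537,-.2804,.011,-.06; python3 go.py w:.4537,-.2804,.011,-.06
```

```text
t 2.4 tcp [ 0.4543 -0.279   0.0894] deck [-0.0588 -0.3476  0.0794] gap 0.092 f [-0.  -0.7  1.4] j [-0.78  0.19  1.83 -0.    1.13  0.85]
w:.4537,-.2804,.09,-.06 xyz [-0.0007, 0.0018, -0.0009] axyz [-0.0003, 0.0004, 0.0011] rows>=0.0
w:.4537,-.2804,.011,-.06 xyz [0.0, 0.0, 0.1053] axyz [0.0, 0.0, 0.0] rows>=1.9
t 2.4 tcp [ 0.4543 -0.279   0.0894] deck [-0.0588 -0.3476  0.0794] gap 0.092 f [-0.  -0.7  1.4] j [-0.78  0.19  1.83 -0.    1.13  0.85]
w:.4537,-.2804,.011,-.06 xyz [-0.0006, 0.0019, 0.1045] axyz [-0.0003, 0.0004, 0.0011] rows>=1.9
```

servo_tool(steps=[{"x":0,"y":0.002,"z":0.05,"ax":0,"ay":0,"az":0.001,"grip":1},{"x":0,"y":0.002,"z":0.104,"ax":0,"ay":0,"az":0.001,"grip":1},{"x":0,"y":0.002,"z":0.104,"ax":0,"ay":0,"az":0.001,"grip":1},{"x":0,"y":0.002,"z":0.104,"ax":0,"ay":0,"az":0.001,"grip":1},{"x":0,"y":0.002,"z":0.104,"ax":0,"ay":0,"az":0.001,"grip":0},{"x":0,"y":0.002,"z":0.104,"ax":0,"ay":0,"az":0.001,"grip":0},{"x":0,"y":0.002,"z":0.104,"ax":0,"ay":0,"az":0.001,"grip":0},{"x":0,"y":0.002,"z":0.104,"ax":0,"ay":0,"az":0.001,"grip":0},{"x":0,"y":0.002,"z":0.104,"ax":0,"ay":0,"az":0.001,"grip":0},{"x":0,"y":0.002,"z":0.104,"ax":0,"ay":0,"az":0.001,"grip":0}])

```text
t: 3.23
tcp_pos: [0.4548, -0.2829, 0.014]
tool_rot: [0.001, 0.999, -0.032, 0.001]
contact_force: [-0.7, 1.7, 7.2]
finger_gap: 0.0658
gripper_force: 30.0
```

```bash
python3 go.py w:.4537,-.2804,.23,-.06 d:.062,0,.2 d:.062,0,.018
```

```text
t 3.23 tcp [ 0.4548 -0.2829  0.014 ] deck [-0.0959 -0.3514  0.0138] gap 0.0658 f [-0.7  1.7  7.2] j [-0.78  0.31  1.85  0.    0.98  0.85]
w:.4537,-.2804,.23,-.06 xyz [-0.001, -0.0028, -0.288] axyz [0.0004, -0.0007, -0.001] rows>=5.2
d:.062,0,.2 xyz [0.0542, -0.466, -0.0323] axyz [0.001, 0.1667, -0.0037] rows>=8.5
d:.062,0,.018 xyz [-0.0, -0.0, 0.2427] axyz [0.0, 0.0, 0.0] rows>=4.4
```

servo_tool(steps=[{"x":0,"y":0,"z":-0.03,"ax":0,"ay":0,"az":0,"grip":0},{"x":0,"y":0,"z":-0.08,"ax":0,"ay":0,"az":0,"grip":0},{"x":0,"y":0,"z":-0.135,"ax":0,"ay":0,"az":0,"grip":0},{"x":0,"y":0,"z":-0.19,"ax":0,"ay":0,"az":0,"grip":0},{"x":0,"y":0,"z":-0.24,"ax":0,"ay":0,"az":0,"grip":0},{"x":0,"y":0,"z":-0.288,"ax":0,"ay":0,"az":0,"grip":0},{"x":0,"y":0,"z":-0.288,"ax":0,"ay":0,"az":0,"grip":0}])

```text
t: 3.82
tcp_pos: [0.4568, -0.2852, 0.2371]
tool_rot: [0.005, 0.999, -0.031, 0.005]
contact_force: [1.5, -0.1, -1.6]
finger_gap: 0.066
gripper_force: 30.0
```

servo_tool(steps=[{"x":0.005,"y":-0.046,"z":-0.003,"ax":0,"ay":0.016,"az":0,"grip":0},{"x":0.01,"y":-0.093,"z":-0.006,"ax":0,"ay":0.033,"az":0,"grip":0},{"x":0.016,"y":-0.14,"z":-0.01,"ax":0,"ay":0.05,"az":-0.001,"grip":0},{"x":0.022,"y":-0.186,"z":-0.013,"ax":0,"ay":0.067,"az":-0.0015,"grip":0},{"x":0.027,"y":-0.233,"z":-0.016,"ax":0,"ay":0.083,"az":-0.002,"grip":0},{"x":0.032,"y":-0.28,"z":-0.019,"ax":0,"ay":0.1,"az":-0.002,"grip":0},{"x":0.038,"y":-0.326,"z":-0.023,"ax":0,"ay":0.117,"az":-0.003,"grip":0},{"x":0.043,"y":-0.373,"z":-0.026,"ax":0,"ay":0.133,"az":-0.003,"grip":0},{"x":0.049,"y":-0.42,"z":-0.029,"ax":0,"ay":0.15,"az":-0.003,"grip":0},{"x":0.054,"y":-0.466,"z":-0.032,"ax":0.001,"ay":0.1667,"az":-0.0037,"grip":0}])

```text
t: 4.65
tcp_pos: [0.5152, 0.0658, 0.251]
tool_rot: [0.006, 0.965, -0.025, 0.259]
contact_force: [0.5, -1.2, -3.5]
finger_gap: 0.0657
gripper_force: 30.0
```

servo_tool(steps=[{"x":0,"y":0,"z":0,"ax":0,"ay":0,"az":0,"grip":0},{"x":0,"y":0,"z":0,"ax":0,"ay":0,"az":0,"grip":0},{"x":0,"y":0,"z":0,"ax":0,"ay":0,"az":0,"grip":0}])

```text
t: 4.9
tcp_pos: [0.5155, 0.064, 0.251]
tool_rot: [0.007, 0.966, -0.024, 0.258]
contact_force: [0.7, 0.0, -3.0]
finger_gap: 0.0659
gripper_force: 30.0
```

```bash
python3 go.py d:.0635,0,.025
```

```text
t 4.9 tcp [0.5155 0.064  0.251 ] deck [ 0.0607 -0.002   0.197 ] gap 0.0659 f [ 0.7  0.  -3. ] j [-0.14 -0.45  2.15  0.05  0.92  1.46]
d:.0635,0,.025 xyz [0.0042, -0.0032, 0.2293] axyz [0.0006, 0.0007, -0.0007] rows>=4.1
```

servo_tool(steps=[{"x":0.004,"y":-0.003,"z":0.05,"ax":0,"ay":0,"az":0,"grip":0},{"x":0.004,"y":-0.003,"z":0.1,"ax":0,"ay":0,"az":0,"grip":0},{"x":0.004,"y":-0.003,"z":0.15,"ax":0,"ay":0,"az":0,"grip":0},{"x":0.004,"y":-0.003,"z":0.195,"ax":0,"ay":0,"az":0,"grip":0},{"x":0.004,"y":-0.003,"z":0.22,"ax":0.0006,"ay":0.0007,"az":-0.0007,"grip":0},{"x":0.004,"y":-0.003,"z":0.229,"ax":0.0006,"ay":0.0007,"az":-0.0007,"grip":0},{"x":0.004,"y":-0.003,"z":0.229,"ax":0.0006,"ay":0.0007,"az":-0.0007,"grip":0},{"x":0.004,"y":-0.003,"z":0.229,"ax":0.0006,"ay":0.0007,"az":-0.0007,"grip":0}])

```text
t: 5.57
tcp_pos: [0.6051, 0.0606, 0.1055]
tool_rot: [0.006, 0.965, -0.024, 0.26]
contact_force: [0.8, 1.1, -2.0]
finger_gap: 0.0661
gripper_force: 30.0
```

```bash
python3 go.py d:.0635,0,.0145
```

```text
t 5.57 tcp [0.6051 0.0606 0.1055] deck [ 0.0656 -0.0011  0.0262] gap 0.0661 f [ 0.8  1.1 -2. ] j [-0.12  0.02  2.08  0.07  0.53  1.45]
d:.0635,0,.0145 xyz [-0.0028, -0.0015, 0.0156] axyz [0.0002, -0.0008, -0.0007] rows>=0.3
```

servo_tool(steps=[{"x":-0.0028,"y":-0.0015,"z":0.005,"ax":0,"ay":-0.0008,"az":-0.0007,"grip":0},{"x":-0.0028,"y":-0.0015,"z":0.009,"ax":0,"ay":-0.0008,"az":-0.0007,"grip":0},{"x":-0.0028,"y":-0.0015,"z":0.013,"ax":0,"ay":-0.0008,"az":-0.0007,"grip":0},{"x":-0.0028,"y":-0.0015,"z":0.015,"ax":0,"ay":-0.0008,"az":-0.0007,"grip":0},{"x":-0.0028,"y":-0.0015,"z":0.015,"ax":0,"ay":-0.0008,"az":-0.0007,"grip":0}])

```text
t: 5.98
tcp_pos: [0.6087, 0.0628, 0.0942]
tool_rot: [0.006, 0.966, -0.022, 0.259]
contact_force: [-0.4, 0.3, -2.5]
finger_gap: 0.0656
gripper_force: 30.0
```

```bash
python3 go.py d:.0635,0,.0145
```

```text
t 5.98 tcp [0.6087 0.0628 0.0942] deck [0.063  0.0013 0.0147] gap 0.0656 f [-0.4  0.3 -2.5] j [-0.11  0.05  2.07  0.07  0.5   1.46]
d:.0635,0,.0145 xyz [0.0007, 0.0017, 0.0003] axyz [-0.0001, -0.0, 0.0005] rows>=0.0
```

servo_tool(steps=[{"x":0,"y":0.0005,"z":0.0015,"ax":0,"ay":0,"az":0,"grip":0},{"x":0,"y":0.0005,"z":0.003,"ax":0,"ay":0,"az":0,"grip":0},{"x":0,"y":0.0005,"z":0.003,"ax":0,"ay":0,"az":0,"grip":0}])

```text
t: 6.23
tcp_pos: [0.6092, 0.0629, 0.0938]
tool_rot: [0.006, 0.966, -0.022, 0.258]
contact_force: [-22.6, 1.3, 18.5]
finger_gap: 0.0656
gripper_force: 30.0
```

```bash
python3 go.py d:.0635,0,.0145
```

```text
t 6.23 tcp [0.6092 0.0629 0.0938] deck [0.0632 0.0013 0.014 ] gap 0.0656 f [-22.6   1.3  18.5] j [-0.11  0.05  2.07  0.07  0.5   1.45]
d:.0635,0,.0145 xyz [0.0004, 0.0018, -0.0006] axyz [-0.0003, 0.0004, 0.0006] rows>=0.0
```

servo_tool(steps=[{"x":0,"y":0,"z":-0.001,"ax":0,"ay":0,"az":0,"grip":0},{"x":0,"y":0,"z":-0.001,"ax":0,"ay":0,"az":0,"grip":1},{"x":0,"y":0,"z":-0.001,"ax":0,"ay":0,"az":0,"grip":1},{"x":0,"y":0,"z":-0.001,"ax":0,"ay":0,"az":0,"grip":1},{"x":0,"y":0,"z":-0.001,"ax":0,"ay":0,"az":0,"grip":1},{"x":0,"y":0,"z":-0.05,"ax":0,"ay":0,"az":0,"grip":1},{"x":0,"y":0,"z":-0.1,"ax":0,"ay":0,"az":0,"grip":1},{"x":0,"y":0,"z":-0.15,"ax":0,"ay":0,"az":0,"grip":1},{"x":0,"y":0,"z":-0.2,"ax":0,"ay":0,"az":0,"grip":1},{"x":0,"y":0,"z":-0.24,"ax":0,"ay":0,"az":0,"grip":1}])

```text
t: 7.07
tcp_pos: [0.5194, 0.0666, 0.251]
tool_rot: [0.006, 0.965, -0.022, 0.26]
contact_force: [0.9, 0.0, 0.8]
finger_gap: 0.0918
gripper_force: 0.0
```

```bash
python3 go.py w:.6302,-.2926,.2,.24 w:.6302,-.2926,.08,.24; python3 - <<'E'
from rig import *
import cv2,numpy as np
a=grab_frame("scene")["frame"][150:380,270:430,::-1];b=grab_frame("top")["frame"][50:280,200:360,::-1]
cv2.imwrite("pics/p1.png",np.hstack([cv2.resize(k,None,fx=2.4,fy=2.4,interpolation=cv2.INTER_CUBIC) for k in(a,b)]))
E
```

```text
t 7.07 tcp [0.5194 0.0666 0.251 ] deck [0.064  0.0008 0.1951] gap 0.0918 f [0.9 0.  0.8] j [-0.13 -0.43  2.14  0.05  0.91  1.47]
w:.6302,-.2926,.2,.24 xyz [0.1125, 0.4715, 0.1444] axyz [0.0242, -0.1664, -0.089] rows>=9.1
w:.6302,-.2926,.08,.24 xyz [0.0, 0.0, 0.16] axyz [0.0, 0.0, 0.0] rows>=2.9
```

View pics/p1.png

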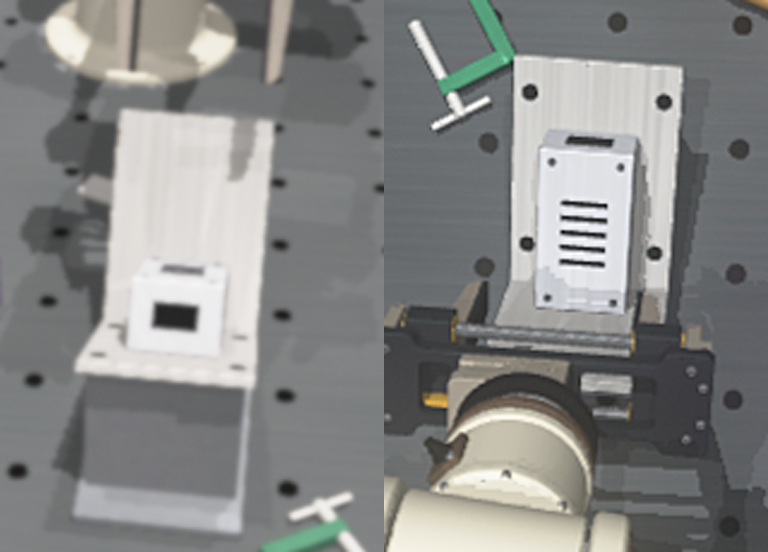

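The large case lies flat on the deck, lid up, and looks central and square in both views (top lid corners about (541,147) to (632,313)). I check the numbers and head for the medium case.

servo_tool(steps=[{"x":0.015,"y":0.05,"z":0,"ax":0.0,"ay":-0.02,"az":-0.01,"grip":1},{"x":0.028,"y":0.1,"z":0,"ax":0.005,"ay":-0.04,"az":-0.02,"grip":1},{"x":0.04,"y":0.15,"z":0.02,"ax":0.007,"ay":-0.055,"az":-0.03,"grip":1},{"x":0.05,"y":0.2,"z":0.04,"ax":0.01,"ay":-0.07,"az":-0.038,"grip":1},{"x":0.06,"y":0.25,"z":0.06,"ax":0.013,"ay":-0.09,"az":-0.048,"grip":1},{"x":0.07,"y":0.3,"z":0.08,"ax":0.016,"ay":-0.11,"az":-0.058,"grip":1},{"x":0.085,"y":0.35,"z":0.1,"ax":0.019,"ay":-0.13,"az":-0.068,"grip":1},{"x":0.097,"y":0.4,"z":0.12,"ax":0.022,"ay":-0.15,"az":-0.078,"grip":1},{"x":0.108,"y":0.45,"z":0.135,"ax":0.024,"ay":-0.166,"az":-0.087,"grip":1},{"x":0.1125,"y":0.4715,"z":0.1444,"ax":0.0242,"ay":-0.1664,"az":-0.089,"grip":1}])

```text
t: 8.0
tcp_pos: [0.6309, -0.2969, 0.1914]
tool_rot: [-0.001, 0.993, 0.119, -0.004]
contact_force: [0.8, -0.2, 0.1]
finger_gap: 0.0919
gripper_force: 0.0
```

servo_tool(steps=[{"x":0,"y":0,"z":0.05,"ax":0,"ay":0,"az":0,"grip":1},{"x":0,"y":0,"z":0.1,"ax":0,"ay":0,"az":0,"grip":1},{"x":0,"y":0,"z":0.16,"ax":0,"ay":0,"az":0,"grip":1},{"x":0,"y":0,"z":0.16,"ax":0,"ay":0,"az":0,"grip":1},{"x":0,"y":0,"z":0.16,"ax":0,"ay":0,"az":0,"grip":1}])

```text
t: 8.42
tcp_pos: [0.6275, -0.2909, 0.0718]
tool_rot: [-0.003, 0.993, 0.12, -0.005]
contact_force: [0.1, 0.0, 0.7]
finger_gap: 0.092
gripper_force: 0.0
```

```bash
python3 go.py w:.6302,-.2926,.006,.24; cat > lid.py <<'E'
from h import *
import json,sys
F=pickle.load(open("f0.pkl","rb"))
RACK=np.array([.5615,.0638,.050]);RD=(R.from_euler("z",-.048)*R.from_euler("y",-np.pi/6)).as_matrix()
def ondeck(c,uv,n):
    f=F[c];T=f["camera_from_world"];C=RD.T@(-T[:3,:3].T@T[:3,3]-RACK);d=RD.T@T[:3,:3].T@np.linalg.inv(f["K"])@[*uv,1]
    return C+d*(n-C[2])/d[2]
if __name__=="__main__":
    n=float(sys.argv[1]);o=json.loads(sys.argv[2])
    w=np.array([ondeck("top",[o[0]+u/o[2]-.3,o[1]+v/o[2]-.3],n) for u,v in json.loads(sys.argv[3])])
    print(np.round(w,4).tolist(),"mean",w.mean(0).round(4))
E
python3 lid.py .052 "[200,50,2.4]" "[[157,147],[253,153],[248,313],[151,305]]"
```

```text
t 8.42 tcp [ 0.6275 -0.2909  0.0718] deck [ 0.0827 -0.3511 -0.0225] gap 0.092 f [0.1 0.  0.7] j [-0.61  0.59  1.33 -0.    1.23  0.72]
w:.6302,-.2926,.006,.24 xyz [0.0037, 0.0038, 0.0877] axyz [-0.0024, 0.0028, -0.0001] rows>=1.6
[[0.1205, 0.0333, 0.052], [0.1213, -0.0334, 0.052], [0.0014, -0.0363, 0.052], [0.0019, 0.0347, 0.052]] mean [ 0.0613 -0.0004  0.052 ]
```

servo_tool(steps=[{"x":0.003,"y":0.003,"z":0.045,"ax":-0.002,"ay":0.002,"az":0,"grip":1},{"x":0.003,"y":0.003,"z":0.084,"ax":-0.002,"ay":0.002,"az":0,"grip":1},{"x":0.003,"y":0.003,"z":0.086,"ax":-0.002,"ay":0.002,"az":0,"grip":1},{"x":0.003,"y":0.003,"z":0.086,"ax":-0.002,"ay":0.002,"az":0,"grip":1},{"x":0.003,"y":0.003,"z":0.086,"ax":-0.002,"ay":0.002,"az":0,"grip":0},{"x":0.003,"y":0.003,"z":0.086,"ax":-0.002,"ay":0.002,"az":0,"grip":0},{"x":0.003,"y":0.003,"z":0.086,"ax":-0.002,"ay":0.002,"az":0,"grip":0},{"x":0.003,"y":0.003,"z":0.086,"ax":-0.002,"ay":0.002,"az":0,"grip":0},{"x":0.003,"y":0.003,"z":0.086,"ax":-0.002,"ay":0.002,"az":0,"grip":0},{"x":0.003,"y":0.003,"z":0.086,"ax":-0.002,"ay":0.002,"az":0,"grip":0}])

```text
t: 9.25
tcp_pos: [0.6333, -0.2944, 0.0136]
tool_rot: [0.003, 0.993, 0.12, 0.003]
contact_force: [-1.1, 0.9, 5.6]
finger_gap: 0.0616
gripper_force: 30.0
```

```bash
python3 go.py w:.6302,-.2926,.25,.24 d:.056,0,.23
```

```text
t 9.25 tcp [ 0.6333 -0.2944  0.0136] deck [ 0.0588 -0.3543 -0.076 ] gap 0.0616 f [-1.1  0.9  5.6] j [-0.61  0.66  1.35 -0.    1.12  0.72]
w:.6302,-.2926,.25,.24 xyz [-0.002, -0.0014, -0.3153] axyz [0.0019, -0.0015, -0.0] rows>=5.7
d:.056,0,.23 xyz [-0.061, -0.5085, -0.0362] axyz [-0.024, 0.1655, 0.0896] rows>=9.2
```

servo_tool(steps=[{"x":0,"y":0,"z":0,"ax":0,"ay":0,"az":0,"grip":0},{"x":0,"y":0,"z":0,"ax":0,"ay":0,"az":0,"grip":0}])

```text
t: 9.42
tcp_pos: [0.6333, -0.2944, 0.0136]
tool_rot: [0.003, 0.993, 0.12, 0.003]
contact_force: [0.1, 1.2, 5.4]
finger_gap: 0.062
gripper_force: 30.0
```

```bash
python3 go.py w:.6302,-.2926,.25,.24 d:.056,0,.23
```

```text
t 9.42 tcp [ 0.6333 -0.2944  0.0136] deck [ 0.0588 -0.3544 -0.076 ] gap 0.062 f [0.1 1.2 5.4] j [-0.61  0.66  1.35 -0.    1.12  0.72]
w:.6302,-.2926,.25,.24 xyz [-0.002, -0.0014, -0.3153] axyz [0.0019, -0.0015, -0.0] rows>=5.7
d:.056,0,.23 xyz [-0.061, -0.5085, -0.0362] axyz [-0.024, 0.1655, 0.0896] rows>=9.2
```

servo_tool(steps=[{"x":0,"y":0,"z":-0.03,"ax":0,"ay":0,"az":0,"grip":0},{"x":0,"y":0,"z":-0.08,"ax":0,"ay":0,"az":0,"grip":0},{"x":0,"y":0,"z":-0.135,"ax":0,"ay":0,"az":0,"grip":0},{"x":0,"y":0,"z":-0.19,"ax":0,"ay":0,"az":0,"grip":0},{"x":0,"y":0,"z":-0.24,"ax":0,"ay":0,"az":0,"grip":0},{"x":0,"y":0,"z":-0.29,"ax":0,"ay":0,"az":0,"grip":0},{"x":0,"y":0,"z":-0.315,"ax":0,"ay":0,"az":0,"grip":0}])

```text
t: 10.0
tcp_pos: [0.6327, -0.294, 0.2539]
tool_rot: [0.005, 0.993, 0.12, 0.004]
contact_force: [0.6, -0.2, -2.0]
finger_gap: 0.0617
gripper_force: 30.0
```

servo_tool(steps=[{"x":-0.006,"y":-0.051,"z":-0.004,"ax":-0.0024,"ay":0.0165,"az":0.009,"grip":0},{"x":-0.012,"y":-0.102,"z":-0.007,"ax":-0.0048,"ay":0.033,"az":0.018,"grip":0},{"x":-0.018,"y":-0.153,"z":-0.011,"ax":-0.0072,"ay":0.05,"az":0.027,"grip":0},{"x":-0.024,"y":-0.203,"z":-0.014,"ax":-0.0096,"ay":0.066,"az":0.036,"grip":0},{"x":-0.03,"y":-0.254,"z":-0.018,"ax":-0.012,"ay":0.083,"az":0.045,"grip":0},{"x":-0.037,"y":-0.305,"z":-0.022,"ax":-0.0144,"ay":0.099,"az":0.054,"grip":0},{"x":-0.043,"y":-0.356,"z":-0.025,"ax":-0.0168,"ay":0.116,"az":0.063,"grip":0},{"x":-0.049,"y":-0.407,"z":-0.029,"ax":-0.019,"ay":0.132,"az":0.072,"grip":0},{"x":-0.055,"y":-0.458,"z":-0.033,"ax":-0.0216,"ay":0.149,"az":0.081,"grip":0},{"x":-0.061,"y":-0.5085,"z":-0.036,"ax":-0.024,"ay":0.1655,"az":0.0896,"grip":0}])

```text
t: 10.83
tcp_pos: [0.4947, 0.0675, 0.2722]
tool_rot: [0.008, 0.965, -0.024, 0.262]
contact_force: [-0.2, 0.5, -3.0]
finger_gap: 0.0616
gripper_force: 30.0
```

servo_tool(steps=[{"x":0,"y":0,"z":0,"ax":0,"ay":0,"az":0,"grip":0},{"x":0,"y":0,"z":0,"ax":0,"ay":0,"az":0,"grip":0},{"x":0,"y":0,"z":0,"ax":0,"ay":0,"az":0,"grip":0},{"x":0,"y":0,"z":0,"ax":0,"ay":0,"az":0,"grip":0},{"x":0,"y":0,"z":0,"ax":0,"ay":0,"az":0,"grip":0}])

```text
t: 11.25
tcp_pos: [0.4969, 0.065, 0.273]
tool_rot: [0.009, 0.965, -0.024, 0.26]
contact_force: [0.4, -0.3, -2.7]
finger_gap: 0.0617
gripper_force: 30.0
```

```bash
python3 go.py d:.0572,0,.075
```

```text
t 11.25 tcp [0.4969 0.065  0.273 ] deck [ 0.0555 -0.0019  0.2254] gap 0.0617 f [ 0.4 -0.3 -2.7] j [-0.14 -0.53  2.16  0.05  0.98  1.47]
d:.0572,0,.075 xyz [0.0015, -0.0035, 0.2006] axyz [0.0016, -0.0012, -0.0] rows>=3.6
```

servo_tool(steps=[{"x":0.0015,"y":-0.0035,"z":0.05,"ax":0.0016,"ay":-0.001,"az":0,"grip":0},{"x":0.0015,"y":-0.0035,"z":0.1,"ax":0.0016,"ay":-0.001,"az":0,"grip":0},{"x":0.0015,"y":-0.0035,"z":0.15,"ax":0.0016,"ay":-0.001,"az":0,"grip":0},{"x":0.0015,"y":-0.0035,"z":0.185,"ax":0.0016,"ay":-0.001,"az":0,"grip":0},{"x":0.0015,"y":-0.0035,"z":0.2,"ax":0.0016,"ay":-0.001,"az":0,"grip":0},{"x":0.0015,"y":-0.0035,"z":0.2,"ax":0.0016,"ay":-0.001,"az":0,"grip":0},{"x":0.0015,"y":-0.0035,"z":0.2,"ax":0.0016,"ay":-0.001,"az":0,"grip":0},{"x":0.0015,"y":-0.0035,"z":0.2,"ax":0.0016,"ay":-0.001,"az":0,"grip":0},{"x":0.0015,"y":-0.0035,"z":0.2,"ax":0.0016,"ay":-0.001,"az":0,"grip":0}])

```text
t: 12.0
tcp_pos: [0.5736, 0.0644, 0.1457]
tool_rot: [0.006, 0.965, -0.022, 0.261]
contact_force: [0.3, 0.9, -2.0]
finger_gap: 0.0616
gripper_force: 30.0
```

```bash
python3 go.py d:.0572,0,.0665
```

```text
t 12.0 tcp [0.5736 0.0644 0.1457] deck [0.0583 0.0012 0.0769] gap 0.0616 f [ 0.3  0.9 -2. ] j [-0.12 -0.14  2.13  0.06  0.62  1.46]
d:.0572,0,.0665 xyz [-0.0015, 0.0016, 0.0138] axyz [-0.0003, -0.0012, 0.0005] rows>=0.3
```

servo_tool(steps=[{"x":-0.0015,"y":0.001,"z":0.004,"ax":0,"ay":-0.001,"az":0,"grip":0},{"x":-0.0015,"y":0.001,"z":0.008,"ax":0,"ay":-0.001,"az":0,"grip":0},{"x":-0.0015,"y":0.001,"z":0.012,"ax":0,"ay":-0.001,"az":0,"grip":0},{"x":-0.0015,"y":0.001,"z":0.0135,"ax":0,"ay":-0.001,"az":0,"grip":0},{"x":-0.0015,"y":0.001,"z":0.0135,"ax":0,"ay":-0.001,"az":0,"grip":0},{"x":-0.0015,"y":0.001,"z":0.0135,"ax":0,"ay":-0.001,"az":0,"grip":0},{"x":-0.0015,"y":0.001,"z":0.0135,"ax":0,"ay":-0.001,"az":0,"grip":0}])

```text
t: 12.58
tcp_pos: [0.577, 0.0641, 0.1351]
tool_rot: [0.006, 0.966, -0.022, 0.258]
contact_force: [-5.0, -0.4, 2.0]
finger_gap: 0.0616
gripper_force: 30.0
```

servo_tool(steps=[{"x":0,"y":0,"z":0.0015,"ax":0,"ay":0,"az":0,"grip":0},{"x":0,"y":0,"z":0.0015,"ax":0,"ay":0,"az":0,"grip":0}])

```text
t: 12.75
tcp_pos: [0.5772, 0.0642, 0.1349]
tool_rot: [0.006, 0.966, -0.022, 0.258]
contact_force: [-17.1, -0.5, 13.0]
finger_gap: 0.062
gripper_force: 30.0
```

```bash
python3 go.py d:.0572,0,.0665
```

```text
t 12.75 tcp [0.5772 0.0642 0.1349] deck [0.0561 0.0011 0.0657] gap 0.062 f [-17.1  -0.5  13. ] j [-0.12 -0.11  2.13  0.06  0.61  1.46]
d:.0572,0,.0665 xyz [0.0015, 0.0015, -0.0011] axyz [-0.0004, 0.0008, 0.001] rows>=0.0
```

servo_tool(steps=[{"x":0,"y":0,"z":-0.0015,"ax":0,"ay":0,"az":0,"grip":0},{"x":0,"y":0,"z":-0.0015,"ax":0,"ay":0,"az":0,"grip":1},{"x":0,"y":0,"z":-0.0015,"ax":0,"ay":0,"az":0,"grip":1},{"x":0,"y":0,"z":-0.0015,"ax":0,"ay":0,"az":0,"grip":1},{"x":0,"y":0,"z":-0.0015,"ax":0,"ay":0,"az":0,"grip":1},{"x":0,"y":0,"z":-0.05,"ax":0,"ay":0,"az":0,"grip":1},{"x":0,"y":0,"z":-0.1,"ax":0,"ay":0,"az":0,"grip":1},{"x":0,"y":0,"z":-0.15,"ax":0,"ay":0,"az":0,"grip":1},{"x":0,"y":0,"z":-0.19,"ax":0,"ay":0,"az":0,"grip":1},{"x":0,"y":0,"z":-0.19,"ax":0,"ay":0,"az":0,"grip":1}])

```text
t: 13.58
tcp_pos: [0.5084, 0.0671, 0.2655]
tool_rot: [0.006, 0.964, -0.022, 0.264]
contact_force: [0.4, 0.4, 1.3]
finger_gap: 0.0918
gripper_force: 0.0
```

```bash
python3 go.py w:.4617,.3084,.16,-.332 w:.4617,.3084,.06,-.332; python3 - <<'E'
from rig import *
import cv2,numpy as np
a=grab_frame("scene")["frame"][150:380,270:430,::-1];b=grab_frame("top")["frame"][50:280,200:360,::-1]
cv2.imwrite("pics/p2.png",np.hstack([cv2.resize(k,None,fx=2.4,fy=2.4,interpolation=cv2.INTER_CUBIC) for k in(a,b)]))
E
```

```text
t 13.58 tcp [0.5084 0.0671 0.2655] deck [0.0617 0.0008 0.2132] gap 0.0918 f [0.4 0.4 1.3] j [-0.13 -0.49  2.15  0.05  0.94  1.46]
w:.4617,.3084,.16,-.332 xyz [-0.1377, -0.3187, 0.0817] axyz [-0.0242, -0.1691, 0.0891] rows>=6.4
w:.4617,.3084,.06,-.332 xyz [0.0, 0.0, 0.1333] axyz [0.0, 0.0, 0.0] rows>=2.4
```

View pics/p2.png

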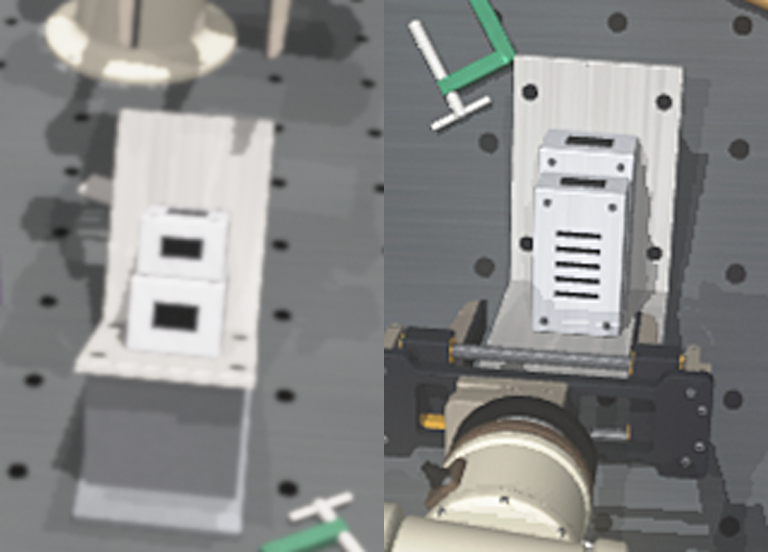

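Medium sits flat on the large case, square and centred; the lid is about (537,188) to (618,335) in the right crop. Next, the small case.

servo_tool(steps=[{"x":0,"y":-0.05,"z":-0.02,"ax":-0.002,"ay":-0.01,"az":0.007,"grip":1},{"x":-0.01,"y":-0.1,"z":-0.02,"ax":-0.005,"ay":-0.03,"az":0.018,"grip":1},{"x":-0.03,"y":-0.15,"z":-0.02,"ax":-0.008,"ay":-0.06,"az":0.033,"grip":1},{"x":-0.05,"y":-0.2,"z":-0.01,"ax":-0.012,"ay":-0.09,"az":0.048,"grip":1},{"x":-0.08,"y":-0.25,"z":0.02,"ax":-0.017,"ay":-0.12,"az":0.063,"grip":1},{"x":-0.11,"y":-0.295,"z":0.05,"ax":-0.022,"ay":-0.15,"az":0.08,"grip":1},{"x":-0.1377,"y":-0.3187,"z":0.08,"ax":-0.0242,"ay":-0.1691,"az":0.0891,"grip":1},{"x":-0.1377,"y":-0.3187,"z":0.0817,"ax":-0.0242,"ay":-0.1691,"az":0.0891,"grip":1}])

```text
t: 14.35
tcp_pos: [0.4544, 0.3095, 0.1431]
tool_rot: [0.004, 0.986, -0.165, -0.014]
contact_force: [-0.5, 0.1, -1.3]
finger_gap: 0.0921
gripper_force: 0.0
```

servo_tool(steps=[{"x":0,"y":0,"z":0.05,"ax":0,"ay":0,"az":0,"grip":1},{"x":0,"y":0,"z":0.1,"ax":0,"ay":0,"az":0,"grip":1},{"x":0,"y":0,"z":0.13,"ax":0,"ay":0,"az":0,"grip":1},{"x":0,"y":0,"z":0.13,"ax":0,"ay":0,"az":0,"grip":1},{"x":0,"y":0,"z":0.13,"ax":0,"ay":0,"az":0,"grip":1},{"x":0,"y":0,"z":0.13,"ax":0,"ay":0,"az":0,"grip":1},{"x":0,"y":0,"z":0.13,"ax":0,"ay":0,"az":0,"grip":1},{"x":0,"y":0,"z":0.13,"ax":0,"ay":0,"az":0,"grip":1}])

```text
t: 15.02
tcp_pos: [0.4591, 0.3093, 0.0577]
tool_rot: [-0.001, 0.986, -0.165, -0.005]
contact_force: [-0.1, -0.6, -0.0]
finger_gap: 0.0917
gripper_force: 0.0
```

```bash
python3 go.py w:.4617,.3084,.009,-.332;python3 lid.py .094 "[200,50,2.4]" "[[153,188],[242,194],[234,335],[146,328]]"; python3 - <<'E'
from h import *
from rig import *
f=grab_frame("scene")
cv2.imwrite("pics/s3.png",cv2.resize(f["frame"][190:370,400:560,::-1],None,fx=3.5,fy=3.3))
E
```

```text
t 15.02 tcp [0.4591 0.3093 0.0577] deck [-0.0949  0.2403  0.0637] gap 0.0917 f [-0.1 -0.6 -0. ] j [0.37 0.28 1.78 0.01 1.08 2.27]
w:.4617,.3084,.009,-.332 xyz [0.0043, -0.0, 0.0649] axyz [0.0, 0.0029, -0.0001] rows>=1.2
[[0.1049, 0.0306, 0.094], [0.1053, -0.0294, 0.094], [0.0017, -0.029, 0.094], [0.002, 0.0331, 0.094]] mean [0.0534 0.0013 0.094 ]
```

servo_tool(steps=[{"x":0.004,"y":0,"z":0.035,"ax":0,"ay":0.0028,"az":0,"grip":1},{"x":0.004,"y":0,"z":0.06,"ax":0,"ay":0.0028,"az":0,"grip":1},{"x":0.004,"y":0,"z":0.064,"ax":0,"ay":0.0028,"az":0,"grip":1},{"x":0.004,"y":0,"z":0.064,"ax":0,"ay":0.0028,"az":0,"grip":1},{"x":0.004,"y":0,"z":0.064,"ax":0,"ay":0.0028,"az":0,"grip":0},{"x":0.004,"y":0,"z":0.064,"ax":0,"ay":0.0028,"az":0,"grip":0},{"x":0.004,"y":0,"z":0.064,"ax":0,"ay":0.0028,"az":0,"grip":0},{"x":0.004,"y":0,"z":0.064,"ax":0,"ay":0.0028,"az":0,"grip":0},{"x":0.004,"y":0,"z":0.064,"ax":0,"ay":0.0028,"az":0,"grip":0},{"x":0.004,"y":0,"z":0.064,"ax":0,"ay":0.0028,"az":0,"grip":0}])

```text
t: 15.9
tcp_pos: [0.46, 0.3081, 0.0079]
tool_rot: [0.001, 0.986, -0.165, -0.002]
contact_force: [-0.0, 0.4, 2.9]
finger_gap: 0.0579
gripper_force: 29.8
```

```bash
python3 go.py w:.4617,.3084,.29,-.332 d:.048,0,.25
```

```text
t 15.9 tcp [0.46   0.3081 0.0079] deck [-0.119   0.2391  0.0201] gap 0.0579 f [-0.   0.4  2.9] j [0.37 0.36 1.8  0.   0.98 2.27]
w:.4617,.3084,.29,-.332 xyz [0.0009, -0.0003, -0.3761] axyz [0.0007, 0.001, -0.0001] rows>=6.8
d:.048,0,.25 xyz [0.1253, 0.2961, -0.0007] axyz [0.0237, 0.1655, -0.0883] rows>=5.8
```

servo_tool(steps=[{"x":0,"y":0,"z":-0.03,"ax":0,"ay":0,"az":0,"grip":0},{"x":0,"y":0,"z":-0.08,"ax":0,"ay":0,"az":0,"grip":0},{"x":0,"y":0,"z":-0.135,"ax":0,"ay":0,"az":0,"grip":0},{"x":0,"y":0,"z":-0.19,"ax":0,"ay":0,"az":0,"grip":0},{"x":0,"y":0,"z":-0.24,"ax":0,"ay":0,"az":0,"grip":0},{"x":0,"y":0,"z":-0.29,"ax":0,"ay":0,"az":0,"grip":0},{"x":0,"y":0,"z":-0.34,"ax":0,"ay":0,"az":0,"grip":0},{"x":0.001,"y":0,"z":-0.376,"ax":0.0007,"ay":0.001,"az":0,"grip":0}])

```text
t: 16.57
tcp_pos: [0.4619, 0.3083, 0.2928]
tool_rot: [-0.001, 0.986, -0.165, 0.001]
contact_force: [0.8, 0.7, -1.7]
finger_gap: 0.0579
gripper_force: 29.8
```

servo_tool(steps=[{"x":0.016,"y":0.037,"z":0,"ax":0.003,"ay":0.021,"az":-0.011,"grip":0},{"x":0.031,"y":0.074,"z":0,"ax":0.006,"ay":0.042,"az":-0.022,"grip":0},{"x":0.047,"y":0.111,"z":0,"ax":0.009,"ay":0.062,"az":-0.033,"grip":0},{"x":0.063,"y":0.148,"z":0,"ax":0.012,"ay":0.083,"az":-0.044,"grip":0},{"x":0.078,"y":0.185,"z":0,"ax":0.015,"ay":0.104,"az":-0.055,"grip":0},{"x":0.094,"y":0.222,"z":0,"ax":0.018,"ay":0.124,"az":-0.066,"grip":0},{"x":0.11,"y":0.259,"z":0,"ax":0.021,"ay":0.145,"az":-0.077,"grip":0},{"x":0.1253,"y":0.296,"z":-0.0007,"ax":0.0237,"ay":0.1655,"az":-0.0883,"grip":0},{"x":0.1253,"y":0.296,"z":-0.0007,"ax":0.0237,"ay":0.1655,"az":-0.0883,"grip":0}])

```text
t: 17.32
tcp_pos: [0.4757, 0.0626, 0.2867]
tool_rot: [0.008, 0.966, -0.026, 0.257]
contact_force: [0.0, 0.1, -2.0]
finger_gap: 0.0578
gripper_force: 29.8
```

servo_tool(steps=[{"x":0,"y":0,"z":0,"ax":0,"ay":0,"az":0,"grip":0},{"x":0,"y":0,"z":0,"ax":0,"ay":0,"az":0,"grip":0},{"x":0,"y":0,"z":0,"ax":0,"ay":0,"az":0,"grip":0},{"x":0,"y":0,"z":0,"ax":0,"ay":0,"az":0,"grip":0},{"x":0,"y":0,"z":0,"ax":0,"ay":0,"az":0,"grip":0}])

```text
t: 17.73
tcp_pos: [0.4781, 0.0688, 0.29]
tool_rot: [0.006, 0.966, -0.022, 0.258]
contact_force: [-0.9, 1.3, -2.4]
finger_gap: 0.0584
gripper_force: 29.8
```

```bash
python3 go.py d:.0455,0,.112
```

```text
t 17.73 tcp [0.4781 0.0688 0.29  ] deck [0.0477 0.001  0.2496] gap 0.0584 f [-0.9  1.3 -2.4] j [-0.14 -0.59  2.16  0.05  1.05  1.46]
d:.0455,0,.112 xyz [-0.0026, 0.0014, 0.1834] axyz [-0.0003, 0.0005, 0.0005] rows>=3.3
```

servo_tool(steps=[{"x":-0.0026,"y":0.001,"z":0.05,"ax":0,"ay":0,"az":0,"grip":0},{"x":-0.0026,"y":0.001,"z":0.1,"ax":0,"ay":0,"az":0,"grip":0},{"x":-0.0026,"y":0.001,"z":0.145,"ax":0,"ay":0,"az":0,"grip":0},{"x":-0.0026,"y":0.001,"z":0.175,"ax":0,"ay":0,"az":0,"grip":0},{"x":-0.0026,"y":0.001,"z":0.183,"ax":0,"ay":0,"az":0,"grip":0},{"x":-0.0026,"y":0.001,"z":0.183,"ax":0,"ay":0,"az":0,"grip":0},{"x":-0.0026,"y":0.001,"z":0.183,"ax":0,"ay":0,"az":0,"grip":0},{"x":-0.0026,"y":0.001,"z":0.183,"ax":0,"ay":0,"az":0,"grip":0},{"x":-0.0026,"y":0.001,"z":0.183,"ax":0,"ay":0,"az":0,"grip":0}])

```text
t: 18.48
tcp_pos: [0.5455, 0.0636, 0.1723]
tool_rot: [0.006, 0.965, -0.023, 0.26]
contact_force: [-0.2, 0.0, -1.9]
finger_gap: 0.058
gripper_force: 29.8
```

```bash
python3 go.py d:.0455,0,.102
```

```text
t 18.48 tcp [0.5455 0.0636 0.1723] deck [ 0.0474 -0.0009  0.1139] gap 0.058 f [-0.2  0.  -1.9] j [-0.13 -0.27  2.18  0.06  0.7   1.45]
d:.0455,0,.102 xyz [-0.0025, -0.0013, 0.0159] axyz [0.0001, -0.0009, 0.0001] rows>=0.3
```

servo_tool(steps=[{"x":-0.0018,"y":0,"z":0.005,"ax":0,"ay":-0.0009,"az":0,"grip":0},{"x":-0.0018,"y":0,"z":0.009,"ax":0,"ay":-0.0009,"az":0,"grip":0},{"x":-0.0018,"y":0,"z":0.012,"ax":0,"ay":-0.0009,"az":0,"grip":0},{"x":-0.0018,"y":0,"z":0.0145,"ax":0,"ay":-0.0009,"az":0,"grip":0},{"x":-0.0018,"y":0,"z":0.0145,"ax":0,"ay":-0.0009,"az":0,"grip":0},{"x":-0.0018,"y":0,"z":0.0145,"ax":0,"ay":-0.0009,"az":0,"grip":0}])

```text
t: 18.98
tcp_pos: [0.5487, 0.0634, 0.1606]
tool_rot: [0.006, 0.966, -0.023, 0.257]
contact_force: [-11.8, 0.3, 8.4]
finger_gap: 0.0582
gripper_force: 29.9
```

servo_tool(steps=[{"x":0,"y":0,"z":0.0015,"ax":0,"ay":0,"az":0,"grip":0},{"x":0,"y":0,"z":0.0015,"ax":0,"ay":0,"az":0,"grip":0}])

```text
t: 19.15
tcp_pos: [0.549, 0.0634, 0.1605]
tool_rot: [0.006, 0.966, -0.023, 0.256]
contact_force: [-23.2, -1.7, 19.0]
finger_gap: 0.0581
gripper_force: 30.0
```

```bash
python3 go.py d:.0455,0,.102
```

```text
t 19.15 tcp [0.549  0.0634 0.1605] deck [ 0.0445 -0.001   0.1019] gap 0.0581 f [-23.2  -1.7  19. ] j [-0.13 -0.23  2.17  0.06  0.68  1.45]
d:.0455,0,.102 xyz [0.0014, -0.0014, -0.0002] axyz [0.0002, 0.0016, 0.0001] rows>=0.0
```

servo_tool(steps=[{"x":0,"y":0,"z":-0.002,"ax":0,"ay":0,"az":0,"grip":0},{"x":0,"y":0,"z":-0.002,"ax":0,"ay":0,"az":0,"grip":1},{"x":0,"y":0,"z":-0.002,"ax":0,"ay":0,"az":0,"grip":1},{"x":0,"y":0,"z":-0.002,"ax":0,"ay":0,"az":0,"grip":1},{"x":0,"y":0,"z":-0.002,"ax":0,"ay":0,"az":0,"grip":1},{"x":0,"y":0,"z":-0.05,"ax":0,"ay":0,"az":0,"grip":1},{"x":0,"y":0,"z":-0.1,"ax":0,"ay":0,"az":0,"grip":1},{"x":0,"y":0,"z":-0.15,"ax":0,"ay":0,"az":0,"grip":1},{"x":0,"y":0,"z":-0.15,"ax":0,"ay":0,"az":0,"grip":1},{"x":0,"y":0,"z":-0.15,"ax":0,"ay":0,"az":0,"grip":1}])

```text
t: 19.98
tcp_pos: [0.4948, 0.0659, 0.26]
tool_rot: [0.007, 0.965, -0.023, 0.26]
contact_force: [-0.4, 0.7, -0.7]
finger_gap: 0.0919
gripper_force: 0.0
```

```bash
python3 go.py w:.6393,.3056,.2,-.083 w:.6393,.3056,.09,-.083; python3 - <<'E'
from rig import *
import cv2,numpy as np
a=grab_frame("scene")["frame"][150:380,270:430,::-1];b=grab_frame("top")["frame"][50:280,200:360,::-1]
c=grab_frame("top")["frame"][80:180,100:220,::-1]
cv2.imwrite("pics/p3.png",np.hstack([cv2.resize(a,(288,414),interpolation=cv2.INTER_CUBIC),cv2.resize(b,(384,552),interpolation=cv2.INTER_CUBIC)[:414]]))
E
```

```text
t 19.98 tcp [0.4948 0.0659 0.26  ] deck [ 0.0472 -0.0011  0.2152] gap 0.0919 f [-0.4  0.7 -0.7] j [-0.14 -0.53  2.18  0.06  0.96  1.46]
w:.6393,.3056,.2,-.083 xyz [0.113, -0.3286, 0.1578] axyz [-0.0027, -0.1675, 0.0108] rows>=6.9
w:.6393,.3056,.09,-.083 xyz [0.0, 0.0, 0.1467] axyz [0.0, 0.0, 0.0] rows>=2.6
```

View pics/p3.png

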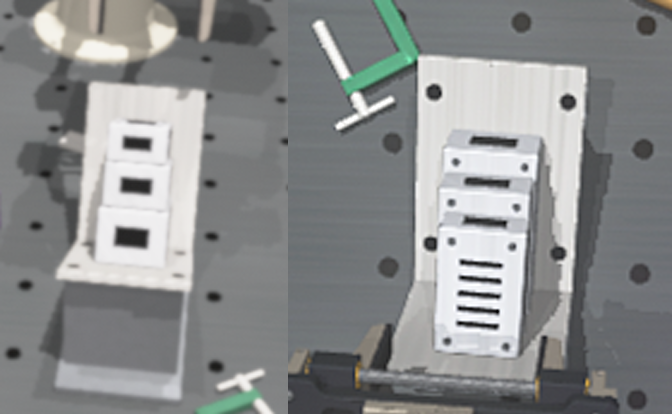

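All three cases are stacked square and centred; the small lid is about (441,228) to (518,353) in the right crop. Next, the weight.

servo_tool(steps=[{"x":0,"y":-0.05,"z":-0.02,"ax":0,"ay":-0.01,"az":0,"grip":1},{"x":0.01,"y":-0.1,"z":-0.02,"ax":0,"ay":-0.03,"az":0.002,"grip":1},{"x":0.03,"y":-0.145,"z":-0.01,"ax":-0.001,"ay":-0.06,"az":0.004,"grip":1},{"x":0.05,"y":-0.19,"z":0.02,"ax":-0.001,"ay":-0.09,"az":0.006,"grip":1},{"x":0.07,"y":-0.23,"z":0.05,"ax":-0.002,"ay":-0.12,"az":0.008,"grip":1},{"x":0.09,"y":-0.27,"z":0.08,"ax":-0.002,"ay":-0.15,"az":0.01,"grip":1},{"x":0.105,"y":-0.31,"z":0.12,"ax":-0.0027,"ay":-0.1675,"az":0.0108,"grip":1},{"x":0.113,"y":-0.3286,"z":0.1578,"ax":-0.0027,"ay":-0.1675,"az":0.0108,"grip":1},{"x":0.113,"y":-0.3286,"z":0.1578,"ax":-0.0027,"ay":-0.1675,"az":0.0108,"grip":1}])

```text
t: 20.88
tcp_pos: [0.6379, 0.3072, 0.1859]
tool_rot: [0.001, 0.999, -0.041, -0.009]
contact_force: [0.2, -1.0, -1.7]
finger_gap: 0.0918
gripper_force: 0.0
```

servo_tool(steps=[{"x":0,"y":0,"z":0.05,"ax":0,"ay":0,"az":0,"grip":1},{"x":0,"y":0,"z":0.1,"ax":0,"ay":0,"az":0,"grip":1},{"x":0,"y":0,"z":0.14,"ax":0,"ay":0,"az":0,"grip":1},{"x":0,"y":0,"z":0.14,"ax":0,"ay":0,"az":0,"grip":1},{"x":0,"y":0,"z":0.14,"ax":0,"ay":0,"az":0,"grip":1},{"x":0,"y":0,"z":0.14,"ax":0,"ay":0,"az":0,"grip":1},{"x":0,"y":0,"z":0.14,"ax":0,"ay":0,"az":0,"grip":1},{"x":0,"y":0,"z":0.14,"ax":0,"ay":0,"az":0,"grip":1}])

```text
t: 21.55
tcp_pos: [0.639, 0.3063, 0.094]
tool_rot: [-0.001, 0.999, -0.041, -0.001]
contact_force: [0.6, -0.1, 0.1]
finger_gap: 0.0917
gripper_force: 0.0
```

```bash
python3 go.py w:.6393,.3056,.026,-.083;python3 lid.py .13 "[200,50,2.4]" "[[153,228],[238,235],[230,354],[147,347]]"
```

```text
t 21.55 tcp [0.639  0.3063 0.094 ] deck [0.079  0.2459 0.0053] gap 0.0917 f [ 0.6 -0.1  0.1] j [0.28 0.6  1.28 0.   1.27 1.93]
w:.6393,.3056,.026,-.083 xyz [0.0007, 0.0011, 0.0907] axyz [-0.0006, 0.0005, 0.0] rows>=1.6
[[0.0897, 0.0259, 0.13], [0.0892, -0.03, 0.13], [0.0033, -0.0288, 0.13], [0.0038, 0.028, 0.13]] mean [ 0.0465 -0.0012  0.13  ]
```

servo_tool(steps=[{"x":0.0007,"y":0.001,"z":0.04,"ax":0,"ay":0,"az":0,"grip":1},{"x":0.0007,"y":0.001,"z":0.08,"ax":0,"ay":0,"az":0,"grip":1},{"x":0.0007,"y":0.001,"z":0.0905,"ax":0,"ay":0,"az":0,"grip":1},{"x":0.0007,"y":0.001,"z":0.0905,"ax":0,"ay":0,"az":0,"grip":1},{"x":0.0007,"y":0.001,"z":0.0905,"ax":0,"ay":0,"az":0,"grip":0},{"x":0.0007,"y":0.001,"z":0.0905,"ax":0,"ay":0,"az":0,"grip":0},{"x":0.0007,"y":0.001,"z":0.0905,"ax":0,"ay":0,"az":0,"grip":0},{"x":0.0007,"y":0.001,"z":0.0905,"ax":0,"ay":0,"az":0,"grip":0},{"x":0.0007,"y":0.001,"z":0.0905,"ax":0,"ay":0,"az":0,"grip":0},{"x":0.0007,"y":0.001,"z":0.0905,"ax":0,"ay":0,"az":0,"grip":0}])

```text
t: 22.38
tcp_pos: [0.6384, 0.3048, 0.0252]
tool_rot: [-0.0, 0.999, -0.041, -0.002]
contact_force: [-2.0, -3.2, 7.2]
finger_gap: 0.0658
gripper_force: 30.0
```

```bash
python3 go.py w:.6393,.3056,.3,-.083 d:.03,0,.26
```

```text
t 22.38 tcp [0.6384 0.3048 0.0252] deck [ 0.0441  0.2445 -0.0542] gap 0.0658 f [-2.  -3.2  7.2] j [0.27 0.68 1.31 0.   1.16 1.93]
w:.6393,.3056,.3,-.083 xyz [-0.0003, -0.0011, -0.3665] axyz [-0.0, 0.0011, 0.0001] rows>=6.6
d:.03,0,.26 xyz [-0.2153, 0.3347, 0.0131] axyz [0.0029, 0.1666, -0.0109] rows>=7.2
```

servo_tool(steps=[{"x":0,"y":-0.001,"z":-0.02,"ax":0,"ay":0,"az":0,"grip":0},{"x":0,"y":-0.001,"z":-0.07,"ax":0,"ay":0,"az":0,"grip":0},{"x":0,"y":-0.001,"z":-0.12,"ax":0,"ay":0,"az":0,"grip":0},{"x":0,"y":-0.001,"z":-0.17,"ax":0,"ay":0,"az":0,"grip":0},{"x":0,"y":-0.001,"z":-0.22,"ax":0,"ay":0,"az":0,"grip":0},{"x":0,"y":-0.001,"z":-0.27,"ax":0,"ay":0,"az":0,"grip":0},{"x":0,"y":-0.001,"z":-0.32,"ax":0,"ay":0,"az":0,"grip":0},{"x":0,"y":-0.001,"z":-0.3665,"ax":0,"ay":0.001,"az":0,"grip":0}])

```text
t: 23.05
tcp_pos: [0.6378, 0.3057, 0.2991]
tool_rot: [-0.0, 0.999, -0.041, -0.003]
contact_force: [0.7, 0.6, -7.2]
finger_gap: 0.0658
gripper_force: 29.9
```

servo_tool(steps=[{"x":-0.027,"y":0.042,"z":0.002,"ax":0,"ay":0.021,"az":-0.001,"grip":0},{"x":-0.054,"y":0.084,"z":0.003,"ax":0.001,"ay":0.042,"az":-0.003,"grip":0},{"x":-0.081,"y":0.125,"z":0.005,"ax":0.001,"ay":0.062,"az":-0.004,"grip":0},{"x":-0.108,"y":0.167,"z":0.007,"ax":0.001,"ay":0.083,"az":-0.005,"grip":0},{"x":-0.135,"y":0.209,"z":0.008,"ax":0.002,"ay":0.104,"az":-0.007,"grip":0},{"x":-0.162,"y":0.251,"z":0.01,"ax":0.002,"ay":0.125,"az":-0.008,"grip":0},{"x":-0.188,"y":0.293,"z":0.011,"ax":0.003,"ay":0.146,"az":-0.01,"grip":0},{"x":-0.2153,"y":0.3347,"z":0.013,"ax":0.0029,"ay":0.1666,"az":-0.0109,"grip":0},{"x":-0.2153,"y":0.3347,"z":0.013,"ax":0.0029,"ay":0.1666,"az":-0.0109,"grip":0}])

```text
t: 23.8
tcp_pos: [0.4501, 0.0668, 0.2825]
tool_rot: [0.007, 0.967, -0.025, 0.254]
contact_force: [-0.4, -0.0, -8.3]
finger_gap: 0.0664
gripper_force: 29.9
```

servo_tool(steps=[{"x":0,"y":0,"z":0,"ax":0,"ay":0,"az":0,"grip":0},{"x":0,"y":0,"z":0,"ax":0,"ay":0,"az":0,"grip":0},{"x":0,"y":0,"z":0,"ax":0,"ay":0,"az":0,"grip":0},{"x":0,"y":0,"z":0,"ax":0,"ay":0,"az":0,"grip":0},{"x":0,"y":0,"z":0,"ax":0,"ay":0,"az":0,"grip":0}])

```text
t: 24.22
tcp_pos: [0.4577, 0.0696, 0.2885]
tool_rot: [0.006, 0.966, -0.022, 0.256]
contact_force: [-0.1, -0.1, -6.6]
finger_gap: 0.0659
gripper_force: 29.9
```

```bash
python3 go.py d:.028,0,.148
```

```text
t 24.22 tcp [0.4577 0.0696 0.2885] deck [0.0292 0.0008 0.2586] gap 0.0659 f [-0.1 -0.1 -6.6] j [-0.15 -0.66  2.21  0.06  1.08  1.46]
d:.028,0,.148 xyz [-0.0008, 0.0013, 0.1474] axyz [-0.0004, 0.0017, 0.0004] rows>=2.7
```

servo_tool(steps=[{"x":-0.001,"y":0.001,"z":0.05,"ax":0,"ay":0.0015,"az":0,"grip":0},{"x":-0.001,"y":0.001,"z":0.1,"ax":0,"ay":0.0015,"az":0,"grip":0},{"x":-0.001,"y":0.001,"z":0.135,"ax":0,"ay":0.0015,"az":0,"grip":0},{"x":-0.001,"y":0.001,"z":0.147,"ax":0,"ay":0.0015,"az":0,"grip":0},{"x":-0.001,"y":0.001,"z":0.147,"ax":0,"ay":0.0015,"az":0,"grip":0},{"x":-0.001,"y":0.001,"z":0.147,"ax":0,"ay":0.0015,"az":0,"grip":0},{"x":-0.001,"y":0.001,"z":0.147,"ax":0,"ay":0.0015,"az":0,"grip":0},{"x":-0.001,"y":0.001,"z":0.147,"ax":0,"ay":0.0015,"az":0,"grip":0},{"x":-0.001,"y":0.001,"z":0.147,"ax":0,"ay":0.0015,"az":0,"grip":0}])

```text
t: 24.97
tcp_pos: [0.5121, 0.0655, 0.1948]
tool_rot: [0.006, 0.965, -0.023, 0.261]
contact_force: [-0.3, -0.0, -6.0]
finger_gap: 0.0659
gripper_force: 29.9
```

```bash
python3 go.py d:.0235,0,.133
```

```text
t 24.97 tcp [0.5121 0.0655 0.1948] deck [ 0.0295 -0.0007  0.1501] gap 0.0659 f [-0.3 -0.  -6. ] j [-0.14 -0.41  2.24  0.06  0.79  1.45]
d:.0235,0,.133 xyz [-0.0082, -0.0009, 0.0228] axyz [-0.0, -0.0015, 0.0001] rows>=0.4
```

servo_tool(steps=[{"x":-0.002,"y":0,"z":0.005,"ax":0,"ay":0,"az":0,"grip":0},{"x":-0.004,"y":0,"z":0.01,"ax":0,"ay":-0.001,"az":0,"grip":0},{"x":-0.006,"y":0,"z":0.015,"ax":0,"ay":-0.001,"az":0,"grip":0},{"x":-0.007,"y":0,"z":0.019,"ax":0,"ay":-0.0015,"az":0,"grip":0},{"x":-0.0075,"y":0,"z":0.021,"ax":0,"ay":-0.0015,"az":0,"grip":0},{"x":-0.0075,"y":0,"z":0.021,"ax":0,"ay":-0.0015,"az":0,"grip":0},{"x":-0.0075,"y":0,"z":0.021,"ax":0,"ay":-0.0015,"az":0,"grip":0},{"x":-0.0075,"y":0,"z":0.021,"ax":0,"ay":-0.0015,"az":0,"grip":0}])

```text
t: 25.63
tcp_pos: [0.5143, 0.0654, 0.176]
tool_rot: [0.006, 0.966, -0.023, 0.257]
contact_force: [0.6, -0.4, -6.4]
finger_gap: 0.0658
gripper_force: 29.9
```

```bash
python3 go.py d:.0235,0,.133
```

```text
t 25.63 tcp [0.5143 0.0654 0.176 ] deck [ 0.0222 -0.0007  0.1327] gap 0.0658 f [ 0.6 -0.4 -6.4] j [-0.13 -0.37  2.25  0.06  0.75  1.45]
d:.0235,0,.133 xyz [0.0018, -0.0009, -0.0004] axyz [-0.0001, 0.0011, -0.0] rows>=0.0
```

servo_tool(steps=[{"x":0.0005,"y":0,"z":0.0015,"ax":0,"ay":0,"az":0,"grip":0},{"x":0.0005,"y":0,"z":0.002,"ax":0,"ay":0,"az":0,"grip":0},{"x":0.0005,"y":0,"z":0.002,"ax":0,"ay":0,"az":0,"grip":0}])

```text
t: 25.88
tcp_pos: [0.5147, 0.0654, 0.1759]
tool_rot: [0.006, 0.966, -0.023, 0.256]
contact_force: [-16.9, -0.7, 8.6]
finger_gap: 0.0662
gripper_force: 29.9
```

```bash
python3 go.py
```

```text
t 25.88 tcp [0.5147 0.0654 0.1759] deck [ 0.0224 -0.0006  0.1324] gap 0.0662 f [-16.9  -0.7   8.6] j [-0.13 -0.37  2.24  0.06  0.75  1.45]
```

servo_tool(steps=[{"x":0,"y":0,"z":-0.001,"ax":0,"ay":0,"az":0,"grip":0},{"x":0,"y":0,"z":-0.001,"ax":0,"ay":0,"az":0,"grip":1},{"x":0,"y":0,"z":-0.001,"ax":0,"ay":0,"az":0,"grip":1},{"x":0,"y":0,"z":-0.001,"ax":0,"ay":0,"az":0,"grip":1},{"x":0,"y":0,"z":-0.001,"ax":0,"ay":0,"az":0,"grip":1},{"x":0,"y":0,"z":-0.001,"ax":0,"ay":0,"az":0,"grip":1},{"x":0,"y":0,"z":-0.04,"ax":0,"ay":0,"az":0,"grip":1},{"x":0,"y":0,"z":-0.08,"ax":0,"ay":0,"az":0,"grip":1},{"x":0,"y":0,"z":-0.12,"ax":0,"ay":0,"az":0,"grip":1},{"x":0,"y":0,"z":-0.15,"ax":0,"ay":0,"az":0,"grip":1}])

```text
t: 26.72
tcp_pos: [0.4593, 0.068, 0.2754]
tool_rot: [0.006, 0.966, -0.023, 0.259]
contact_force: [0.1, -0.2, 0.1]
finger_gap: 0.0918
gripper_force: 0.0
```

servo_tool(steps=[{"x":0,"y":0,"z":0,"ax":0,"ay":0,"az":0,"grip":1},{"x":0,"y":0,"z":0,"ax":0,"ay":0,"az":0,"grip":1},{"x":0,"y":0,"z":0,"ax":0,"ay":0,"az":0,"grip":1}])

```text
t: 26.97
tcp_pos: [0.4594, 0.068, 0.2714]
tool_rot: [0.006, 0.966, -0.023, 0.256]
contact_force: [-0.6, 0.6, -1.2]
finger_gap: 0.0919
gripper_force: 0.0
```

```bash
python3 go.py; python3 - <<'E'
from rig import *
import cv2,numpy as np
a=grab_frame("scene")["frame"][150:380,270:430,::-1];b=grab_frame("top")["frame"][50:280,200:360,::-1]
cv2.imwrite("pics/p4.png",np.hstack([cv2.resize(k,None,fx=2.4,fy=2.4,interpolation=cv2.INTER_CUBIC) for k in(a,b)]))
E
```

```text
t 26.97 tcp [0.4594 0.068  0.2714] deck [ 0.0222 -0.0007  0.2428] gap 0.0919 f [-0.6  0.6 -1.2] j [-0.15 -0.65  2.23  0.06  1.04  1.45]
```

View pics/p4.png

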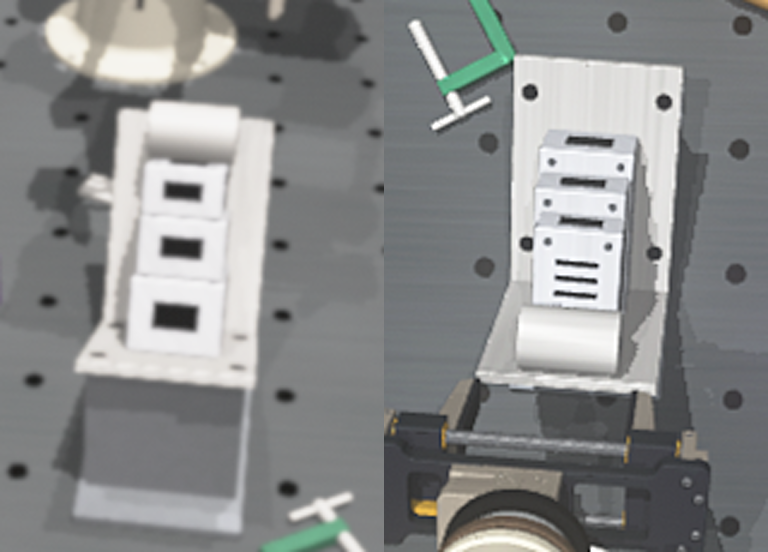

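The weight lies across the small case against the backstop (right crop, around (569,340)), central and square, and the stack is unchanged. Handing in.

```bash
python3 -c "
from rig import *
print(finish_job())"
```

```text
the job is handed in; nothing more can be done
None
```

The three cases are stacked on the deck against the backstop, with the weight resting on the top case in the corner against it. I handed the job in at about 27 s; no verdict came back, but the last pictures show everything in place and let go.

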